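Make up the water and gas connection kits

ROBOT

A 7-joint arm with a two-finger parallel gripper is mounted at the origin on the work surface. World frame = base frame: x ahead of the robot, y to its left, z up, the work surface at z = 0. Lengths are in mm, angles in rad, forces in N, time in s.
With the tool pointing down it reaches from about 425 to 1025 mm from the base axis. Payload 3.6 kg.
Tool frame: the origin (TCP) lies between the finger pads; the fingertips stand 25 mm ahead of it and the grasp point (between the pads) lies 6 mm ahead of it (manip.nose_length is the distance from the TCP to the fingertips, in mm); z points along the fingers, y is the line along which they close (so a half turn about z gives the same grasp; the last joint's range is limited). The gripper opens to 85 mm and grips with 20 to 120 N. Pads are 22 mm wide; open, the fingers measure 114 mm over their backs; the gripper's body (76 mm by 85 mm) begins 54 mm behind the grasp point. The pads swing forward as they close: fully open they stand 13 mm farther back than shut.
Start: joints at [1.161, 0.591, 0.048, 1.609, -0.033, 0.943, -0.034], TCP at [225.17, -689.15, 256.302] pointing down, gripper open.
Joint ranges: [-2.69, 2.69], [-0.47, 2.24], [-1.27, 1.36], [0.19, 2.51], [-1.53, 4.68], [0.08, 2.07], [-3.09, 3.09]. Speed limits (rad/s): [2.57, 2.57, 3.14, 3.14, 3.14, 3.14, 3.14].

INTERFACE

Orientations are given as a rotation vector (axis times angle).
In Python, from workcell import manip, cams gives the robot as it stands.
- The arm moves only by the tool drive_tool, never from a script. Its argument "plan" is a list of rows, each a list of 3 entries, a list of its own where there are three numbers: the shift along the tool's x, y, z normalised to -1 to 1, where 1 is 0.1 m, then the turn, a rotation vector about the tool's x, y, z normalised to -1 to 1, where 1 is 1.5 rad, then the opening, from 0 (shut) to 1 (fully open). A call has 1 to 20 rows; each row is the pose to reach, as a shift and turn from the pose commanded when the call began, along the tool's axes at that moment; what a row does not reach only later rows make up. A row lasts 1/12 s, in which the tool goes at most 41.7 mm and 7.16 degrees, less where a joint would pass 70% of its speed; a pose out of reach is approached as far as the arm can. A call with a number of a shift or a turn outside -1 to 1 is refused whole. A call with a gripper value outside its range is refused whole. The fingers move at their own pace and stop on an object; the grip force is fixed at half the most. Time passes only in rows, so rows that repeat a pose let the fingers close. It gives the time, the measured TCP pose, the force, the opening and the grip force at its end, in the units of the state.
- manip.observe(): the state, without advancing time (a new reading comes with each control period).
- cams.get_image(name): name is "side" or "top"; returns a dict with "frame" (480x640x3 uint8, red, green, blue), "range_z" (480x640 float32, mm along the optical axis (not along the pixel's ray), 0 where there is no reading), "mtx" (3x3 intrinsics, pixels), "distortion" ([k1, k2, p1, p2, k3] as OpenCV has them; the pictures are not rectified), "eye" and "attitude" of the camera in the world. Camera axes: x right, y up, looking along -z (the intrinsics and any distortion apply to the point x, -y, -z); pixel columns grow to the right and rows downward; lengths in mm; the calibration is good to about 2 mm. A picture is of the moment at which its call begins.
- manip.job_done(): hands the job in; it is judged then, once.
The state is a dict: "t": time; "joints": joint angles; "qd": joint speeds; "tau": joint torques, N m; "tool_pos": TCP position; "ee_rot": TCP orientation; "contact_force": force on the tool from outside, world axes, zero at the start; "moment": the same for the moment, N m; "gripper_width": opening from 0.0 (shut) to 1.0 (fully open); "grasp_force": force on a finger pad.
Only numpy, scipy, OpenCV 4.12 (cv2) and the standard library are available. Lean on these libraries where they do the work, as an engineer would, in place of code of your own. Each camera call takes 0.05 s, during which the arm holds its last target. There are 200 camera calls.

TASK

Make up two connection kits from the fittings laid out on the bench. The water kit goes in the blue tray: the blue-levered ball valve and the roll of white tape. The gas kit goes in the yellow tray: the yellow-levered ball valve, the roll of yellow tape and the brass hexagon coupling. In each tray lay the valve lengthwise in the middle of the long compartment, lever up, and put each other piece in a small compartment of its own, sitting flat on the floor the same way up as now; leave the red-levered valve, the tee and the elbow where they lie.

Things in the scene. Friction and masses are not known exactly. Their poses are not given: they have to be found in the camera images.
- valve_blue: Brass ball valve, blue lever on top, 0.32 kg, 114 mm long. Origin: underside, mid-length; z up, lever to +x. Grip its square body from above, a finger each side of the lever: body centre x=-25, 36 long (x), flat sides 32 apart (y), 32 high; round sockets extend it to x=-57..+7. Lever 41-51 mm up, 18 wide, x=-35..+57, outer part sleeved blue.
- valve_yellow: Brass ball valve, yellow lever on top, 0.32 kg, 114 mm long. Origin: underside, mid-length; z up, lever to +x. Grip its square body from above, a finger each side of the lever: body centre x=-25, 36 long (x), flat sides 32 apart (y), 32 high; round sockets extend it to x=-57..+7. Lever 41-51 mm up, 18 wide, x=-35..+57, outer part sleeved yellow.
- tape_white: Roll of white thread tape, 0.09 kg, lying flat: a white disc 56 mm in diameter and 28 mm high with a dark hub in the top. Origin: centre of the underside, z up.
- tape_yellow: Roll of yellow thread tape, 0.09 kg, lying flat: a yellow disc 56 mm in diameter and 28 mm high with a dark hub in the top. Origin: centre of the underside, z up.
- coupling: Brass hexagon coupling (pipe socket), loose, 0.16 kg, standing upright on one end with its dark bore showing on top: 36 mm high, hexagon 36 mm across flats (42 mm across corners) from 3 to 33 mm height. Origin: centre of the underside, z up; the flats face along y (+y and -y) and every 60 degrees from there.
- tray_blue: Blue plastic kit tray, loose, 0.4 kg, 152 x 168 x 13 mm (x, y, z), turned any way; floor 3 mm, walls and dividers 4 mm thick, 10 mm above the floor. Origin: centre of the underside, z up. Compartments: a long one 62 (x) by 160 (y), centre (-41, 0) mm; two small ones 78 x 78, centres (33, 41) and (33, -41). For the water kit; either small compartment stays empty.
- tray_yellow: Yellow plastic kit tray, loose, 0.4 kg, 152 x 168 x 13 mm (x, y, z), turned any way; floor 3 mm, walls and dividers 4 mm thick, 10 mm above the floor. Origin: centre of the underside, z up. Compartments: a long one 62 (x) by 160 (y), centre (-41, 0) mm; two small ones 78 x 78, centres (33, 41) and (33, -41). For the gas kit.
- valve_red: Brass ball valve, red lever on top, 0.32 kg, 114 mm long. Origin: underside, mid-length; z up, lever to +x. Grip its square body from above, a finger each side of the lever: body centre x=-25, 36 long (x), flat sides 32 apart (y), 32 high; round sockets extend it to x=-57..+7. Lever 41-51 mm up, 18 wide, x=-35..+57, outer part sleeved red. Not in either kit: leave it where it is.
- tee: Brass pipe tee, loose, 0.22 kg, 32 mm high, lying flat: a run 64 mm long along x with a branch 32 mm long to +y, collars 32 mm in diameter. Origin: on the underside below the crossing of run and branch, z up. Not in either kit: leave it where it is.
- elbow: Brass pipe elbow, loose, 0.18 kg, 32 mm high, lying flat: two legs at right angles, to +x and +y, from a corner at x = y = -17 mm, each ending 45 mm from that corner, collars 32 mm in diameter. Origin: on the underside, between the legs, z up. Not in either kit: leave it where it is.
Things that resemble listed ones, but are neither listed nor needed, are in the scene too. Several things have the shape of the tape_yellow; the one meant has the colours described above. Several things have the shape of the tape_white; the one meant has the colours described above.

How it is judged:
By the outcome, as a careful person would: the job done as asked, in the order asked, and still so for the second after the job is handed in, with the robot touching nothing.
It also fails if it takes over 136 s, if anything falls off the work surface, if the arm or the gripper's body presses on something with over 40 N, if the wrist force passes 120 N, or if a joint passes its speed limit or range.

## Working session

There is one attempt and no reset: what is moved stays moved. The work goes in short steps, Python scripts to look and compute and a tool call to move; the robot and the scene stay as the last step left them, time stands still between calls to the robot, and variables do not carry over. Pictures are saved under pics/ and viewed, at most 14 in all, crops included, and the job is handed in when it is done.

Besides the shell and the picture viewer there is one more tool, called after ">>>" as a command line: name --argument value ..., lists and objects as JSON in quotes. drive_tool: Moves the arm, as the interface text tells. Scaled input: -1 to 1 covers 0.1 m each way for a shift and 1.5 rad each way for a turn. Its arguments: {"type":"object","properties":{"plan":{"type":"array"}},"required":["plan"]}

```bash
ls; mkdir -p pics; cat > h.py <<'E'
import numpy as np, cv2
from scipy.spatial.transform import Rotation as R
from workcell import manip, cams
def grab(n, save=None):
    d=cams.get_image(n)
    if save: cv2.imwrite('pics/'+save, d['frame'][:,:,::-1]); np.savez('pics/'+save+'.npz',**{k:np.array(v) for k,v in d.items()})
    return d
E
python3 - <<'E'
from h import *
for n in ('top','side'):
    d=grab(n,n+'0.png'); print(n,d['mtx'],d['distortion'],d['eye'],d['attitude'])
s=manip.observe(); print(s, manip.nose_length)
E
```

```text
pics
top [[589.70214064   0.         314.11443611]
 [  0.         589.70214064 234.0711172 ]
 [  0.           0.           1.        ]] [-0.14856011  0.          0.          0.          0.        ] [ 354.60495111    3.11533391 1257.67149189] [ 0.10470301 -0.0983776  -1.56886388]
side [[553.78955927   0.         332.14935826]
 [  0.         553.78955927 242.34594095]
 [  0.           0.           1.        ]] [-0.08984405  0.          0.          0.          0.        ] [ 392.56227655 -624.9443737   742.09549186] [ 0.71834273 -0.07653141 -0.19501981]
{'t': 0.1, 'joints': array([ 1.16153007,  0.59200899,  0.0482891 ,  1.60972661, -0.03330762,
        0.94272052, -0.03369936]), 'qd': array([ 0.0014668 , -0.00203557, -0.00065816, -0.00349135, -0.00197464,
        0.00082658,  0.00040017]), 'tau': array([ 4.26524493e-03, -5.49999118e+01,  1.55290525e+00, -1.98825091e+01,
        9.64164647e-03,  3.82043872e-03, -5.50892963e-06]), 'tool_pos': array([ 224.94357741, -688.46559515,  255.25586327]), 'ee_rot': array([-3.10050652e+00, -4.93766256e-01,  6.62392382e-04]), 'contact_force': array([0.46409946, 0.34935088, 0.07574793]), 'moment': array([-0.07329227, -0.0163055 , -0.00483694]), 'grasp_force': 0.0, 'gripper_width': 0.9960744419049474} 25.0
```

View pics/top0.png

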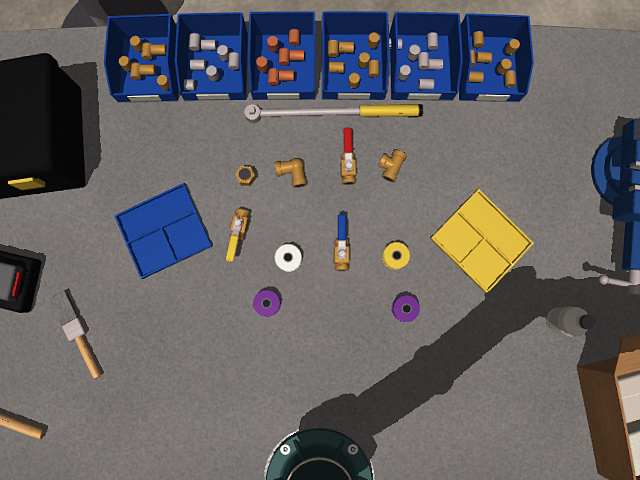

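View pics/side0.png

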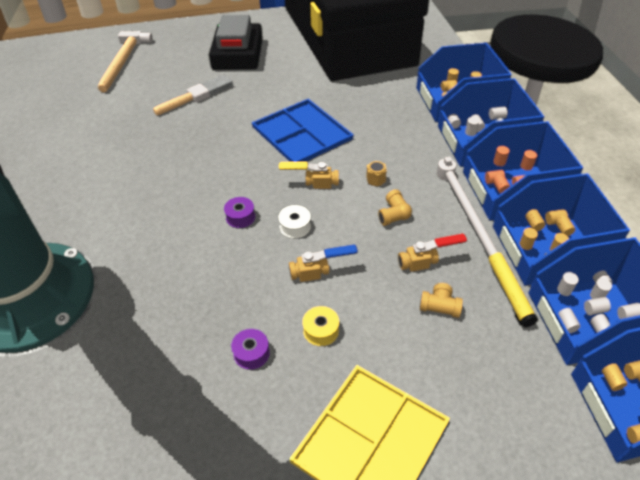

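The top view has the robot at the bottom with world x up and y left. Approximate pixel positions in it:
- **Blue kit:** tray (164,231), blue valve (342,240), white tape (288,257).
- **Yellow kit:** tray (482,241), yellow valve (237,233), yellow tape (397,255), coupling (246,174).
- **Leave alone:** red valve (348,155), elbow (290,171), tee (392,164). The purple rolls are decoys.

The side view agrees with this.

```bash
cat >> h.py <<'E'
def cloud(d):
    v,u=np.mgrid[0:480,0:640].astype(np.float32)
    p=cv2.undistortPoints(np.stack([u.ravel(),v.ravel()],1)[:,None],np.array(d['mtx']),np.array(d['distortion'])).reshape(480,640,2)
    z=d['range_z']; P=np.stack([p[...,0]*z,-p[...,1]*z,-z],-1)
    W=R.from_rotvec(d['attitude']).apply(P.reshape(-1,3)).reshape(480,640,3)+d['eye']
    W[z==0]=np.nan
    return W
def ortho(d,xr,yr,s):
    "height map and colour, s px/mm; rows: x decreasing, cols: y decreasing"
    pass
def comp(W,hsv,px,r,zlo,zhi,lo=None,hi=None):
    m=np.zeros((480,640),bool); m[px[1]-r:px[1]+r,px[0]-r:px[0]+r]=1
    m&=(W[...,2]>zlo)&(W[...,2]<zhi)
    if lo: m&=cv2.inRange(hsv,lo,hi)>0
    return m
E
cat > meas.py <<'E'
from h import *
import sys
def run(d):
    W=cloud(d); hsv=cv2.cvtColor(d['frame'],cv2.COLOR_RGB2HSV)
    print('table z', [np.nanmedian(W[r:r+10,c:c+10,2]).round(1) for r,c in ((200,300),(280,200),(280,460),(200,380))])
    for n,px,zl,zh in (('white',(288,257),18,40),('yel',(397,255),18,40),('coupl',(246,174),20,50)):
        m=comp(W,hsv,px,18,zl,zh); q=W[m]
        (cx,cy),rad=cv2.minEnclosingCircle(q[:,:2].astype(np.float32))
        print(n,len(q),'mean',q.mean(0).round(1),'circ',round(cx,1),round(cy,1),round(rad,1), 'z',np.percentile(q[:,2],[50,95]).round(1))
        if n=='coupl':
            a=np.radians(np.arange(0,60,3)); h=[sum(np.ptp(q[:,:2]@[np.cos(b),np.sin(b)]) for b in (t,t+np.pi/3,t+2*np.pi/3))/3 for t in a]
            print(dict(zip(range(0,60,3),np.round(h,1))))
    for n,px in (('blue',(342,240)),('yellow',(237,233)),('red',(348,155))):
        m=comp(W,hsv,px,34,36,70); q=W[m]; c=q.mean(0)
        r=cv2.minAreaRect(q[:,:2].astype(np.float32))
        mb=comp(W,hsv,px,34,12,36); b=W[mb]
        print(n,'lever',len(q),c.round(1),'rect',np.round(r[0],1),np.round(r[1],1),round(r[2],1),'body',b.mean(0).round(1),[np.round(k,1) for k in cv2.minAreaRect(b[:,:2].astype(np.float32))])
    for n,px,lo,hi in (('tb',(164,231),(100,120,40),(125,255,255)),('ty',(482,241),(20,120,60),(35,255,255))):
        m=comp(W,hsv,px,60,-10,30,lo,hi); q=W[m]
        r=cv2.minAreaRect(q[:,:2].astype(np.float32))
        print(n,len(q),q.mean(0).round(1),[np.round(k,1) for k in r], np.percentile(q[:,2],[5,25,50,75,95]).round(1))
        w=W[m&(W[...,2]>9)]; c=np.array(r[0])
        for k in range(4):
            a=np.radians(r[2]+90*k); e=np.array([np.cos(a),np.sin(a)]); f=np.array([-e[1],e[0]])
            l=(w[:,:2]-c)@np.array([e,f]).T
            # divider along y at local x=-8; divider along x at y=0 for x>-8
            print('  yaw',round(np.degrees(a),1),'divider score',(abs(l[:,0]+8)<3).sum(),((abs(l[:,1])<3)&(l[:,0]>0)&(l[:,0]<65)).sum(),((abs(l[:,1])<3)&(l[:,0]<-16)&(l[:,0]>-65)).sum())
if __name__=='__main__': run(grab('top'))
E
python3 meas.py
```

```text
table z [np.float64(-0.6), np.float64(0.0), np.float64(-0.4), np.float64(-0.8)]
white 553 mean [465.5  62.8  27.6] circ 465.5 63.0 27.9 z [27.8 31.6]
yel 529 mean [ 469.9 -163.5   27.8] circ 469.2 -164.0 27.9 z [27.8 31.6]
coupl 270 mean [640.8 155.6  34. ] circ 641.7 156.8 20.9 z [34.5 39.1]
{0: np.float64(38.2), 3: np.float64(38.9), 6: np.float64(39.5), 9: np.float64(40.1), 12: np.float64(40.5), 15: np.float64(40.8), 18: np.float64(41.0), 21: np.float64(41.1), 24: np.float64(41.1), 27: np.float64(41.0), 30: np.float64(40.8), 33: np.float64(40.5), 36: np.float64(40.1), 39: np.float64(39.6), 42: np.float64(39.1), 45: np.float64(38.4), 48: np.float64(37.9), 51: np.float64(37.2), 54: np.float64(36.9), 57: np.float64(37.5)}
blue lever 369 [507.9 -49.6  47.9] rect [505.2 -50.3] [23.7 94. ] 86.0 body [464.9 -48.8  28.3] [array([470.8, -49.3]), array([31.6, 63.8]), np.float64(89.7)]
yellow lever 365 [501.1 174.2  48.1] rect [511.5 170.3] [ 25.2 111. ] 81.0 body [537.3 170.1  26.3] [array([530.4, 195.6]), array([ 67.1, 107.4]), np.float64(10.6)]
red lever 331 [694.3 -63.1  47.7] rect [685.6 -64. ] [108.8  17.7] 3.7 body [652.2 -69.7  27.3] [array([659.4, -93.1]), array([65.7, 87. ]), np.float64(2.6)]
tb 5356 [525.8 337.3   4.1] [array([527.2, 338.8]), array([158.1, 171.7]), np.float64(25.2)] [-1.4  1.2  3.1  5.8 13.5]
  yaw 25.2 divider score 19 9 41
  yaw 115.2 divider score 14 16 12
  yaw 205.2 divider score 74 55 0
  yaw 295.2 divider score 16 15 11
ty 5446 [ 503.2 -355.1    4.3] [array([ 503.4, -356.9]), array([172., 159.]), np.float64(44.4)] [-1.3  1.3  3.3  5.9 13.8]
  yaw 44.4 divider score 16 13 0
  yaw 134.4 divider score 105 46 0
  yaw 224.4 divider score 19 1 7
  yaw 314.4 divider score 17 6 32
```

```bash
cat > fit.py <<'E'
from h import *
from scipy.optimize import minimize
S=4
def box(x0,x1,y0,y1,z0,z1): return np.array([[x,y,z] for x in (x0,x1) for y in (y0,y1) for z in (z0,z1)],float)
def hexa(r,z0,z1,n=6): 
    a=np.arange(n)*2*np.pi/n; return np.array([[r*np.cos(t),r*np.sin(t),z] for t in a for z in (z0,z1)])
def xcyl(x0,x1,r,zc): 
    a=np.linspace(0,2*np.pi,16); return np.array([[x,r*np.cos(t),zc+r*np.sin(t)] for t in a for x in (x0,x1)])
VALVE=[box(-43,-7,-16,16,0,32),xcyl(-57,7,15,16),box(-35,57,-9,9,41,51),box(-30,-20,-5,5,32,41)]
TRAY=[box(-76,76,-84,84,0,13)]; TAPE=[hexa(28,0,28,32)]; COUP=[hexa(21,3,33)]
def sil(d,parts,p,off,n):
    T=R.from_rotvec(d['attitude']); im=np.zeros((n,n),np.uint8); Rz=R.from_euler('z',p[2]); 
    for q in parts:
        c=T.inv().apply(Rz.apply(q)+[p[0],p[1],0]-d['eye'])*[1,-1,-1]
        u=cv2.projectPoints(c,np.zeros(3),np.zeros(3),np.array(d['mtx']),np.array(d['distortion']))[0][:,0]
        h=cv2.convexHull(((u-off+.5)*S*16).astype(np.int32)); cv2.fillConvexPoly(im,h,1,shift=4)
    return im>0
def fit(d,W,px,r,parts,p0,mask):
    off=np.array([px[0]-r,px[1]-r]); m=cv2.resize(mask[px[1]-r:px[1]+r,px[0]-r:px[0]+r].astype(np.float32),None,fx=S,fy=S,interpolation=cv2.INTER_LINEAR)>.5
    def f(p):
        p=np.array(p)*[1,1,.02]; s=sil(d,parts,p,off,2*r*S); return -(s&m).sum()/max((s|m).sum(),1)
    x=np.array(p0)/[1,1,.02]; 
    for st in (5,2): x=minimize(f,x,method='Nelder-Mead',options=dict(initial_simplex=np.vstack([x]+[x+st*e for e in np.eye(3)]))).x
    return x*[1,1,.02],-f(x)
def masks(d):
    W=cloud(d); hsv=cv2.cvtColor(d['frame'],cv2.COLOR_RGB2HSV); z=cv2.medianBlur(np.nan_to_num(W[...,2]).astype(np.float32),5)
    return W,hsv,z
def biggest(m,px):
    n,l,s,c=cv2.connectedComponentsWithStats(m.astype(np.uint8)); 
    lab=l[px[1]-4:px[1]+5,px[0]-4:px[0]+5]; lab=lab[lab>0]; return l==np.bincount(lab).argmax()
if __name__=='__main__':
    d=grab('top'); W,hsv,z=masks(d); sat=hsv[...,1]>80
    for n,px,r,parts,p0,m in (
     ('valve_blue',(342,240),40,VALVE,(485,-50,0),sat|(z>14)),
     ('valve_yellow',(237,233),40,VALVE,(517,172,np.radians(170)),sat|(z>14)),
     ('valve_red',(348,155),40,VALVE,(670,-65,0),sat|(z>14)),
     ('tape_white',(288,257),22,TAPE,(465,63,0),z>10),
     ('tape_yellow',(397,255),22,TAPE,(469,-164,0),sat|(z>12)),
     ('coupling',(246,174),20,COUP,(641,156,.4),sat|(z>12)),
     ('tray_blue',(164,231),65,TRAY,(527,338,np.radians(205)),cv2.inRange(hsv,(100,100,30),(128,255,255))>0),
     ('tray_yellow',(482,241),65,TRAY,(503,-356,np.radians(134)),cv2.inRange(hsv,(20,100,40),(38,255,255))>0)):
        if n[:4]!='tape': m=biggest(m,px)
        else: m=cv2.morphologyEx(biggest(m,(px[0]+9,px[1])).astype(np.uint8),cv2.MORPH_CLOSE,np.ones((15,15)))>0
        p,s=fit(d,W,px,r,parts,p0,m); print(n,p[:2].round(1),np.degrees(p[2]).round(1),'iou',round(s,3))
E
python3 fit.py
```

```text
valve_blue [497.1 -49.4] -0.3 iou 0.971
valve_yellow [513.1 172.8] 168.5 iou 0.931
valve_red [684.4 -64. ] 2.4 iou 0.939
tape_white [466.9  63.3] -1.2 iou 0.927
tape_yellow [ 471.  -164.2] 2.0 iou 0.958
coupling [643.8 157.1] 23.9 iou 0.956
tray_blue [526.3 337.3] 205.3 iou 0.986
tray_yellow [ 503.8 -354.7] 135.0 iou 0.988
```

```bash
cat > plan.py <<'E'
import numpy as np, json, os
C=json.load(open('cmd.json')) if os.path.exists('cmd.json') else [225.17,-689.15,256.3,18.1]
def go(x,y,z,psi,g,step=36,extra=1):
    "split the way to a pose into calls; prints shift, turn, opening and number of rows"
    global C
    for n in range(1,30):
        c=list(C); out=[]
        for k in range(n,0,-1):
            a=np.radians(c[3]); dx,dy,dz=(x-c[0])/k,(y-c[1])/k,(z-c[2])/k
            s=np.round(np.array([dx*np.cos(a)+dy*np.sin(a),dx*np.sin(a)-dy*np.cos(a),-dz])/100,2)
            t=round(-np.radians(psi-c[3])/k/1.5,2)
            r=max(np.linalg.norm(s)*100/step,abs(t)*1.5*57.3/6.8); out.append((s,t,int(np.ceil(r))+extra))
            m=s*100; c=[c[0]+m[0]*np.cos(a)+m[1]*np.sin(a),c[1]+m[0]*np.sin(a)-m[1]*np.cos(a),c[2]-m[2],c[3]-np.degrees(t*1.5)]
        if all(abs(s).max()<=1 and abs(t)<=1 and r<=20 for s,t,r in out): break
    C=c
    for s,t,r in out: print('[%s],[0,0,%g],%g  x%d'%(','.join('%g'%v for v in s),t,g,r))
    print('   ->',np.round(C,1)); json.dump(C,open('cmd.json','w'))
E
python3 - <<'E'
from plan import *
go(474,-49.4,135,0,1)
go(474,-49.4,37,0,1,25)
E
```

```text
[0.62,-0.76,0.17],[0,0,0.03],1  x4
[0.59,-0.79,0.17],[0,0,0.03],1  x4
[0.55,-0.81,0.17],[0,0,0.03],1  x4
[0.51,-0.83,0.18],[0,0,0.03],1  x4
[0.48,-0.86,0.17],[0,0,0.03],1  x4
[0.44,-0.88,0.18],[0,0,0.03],1  x4
[0.4,-0.89,0.17],[0,0,0.03],1  x4
   -> [ 4.745e+02 -4.960e+01  1.353e+02  1.000e-01]
[-0.01,-0,0.98],[0,0,0],1  x5
   -> [ 4.735e+02 -4.960e+01  3.730e+01  1.000e-01]
```

>>> drive_tool --plan '[[[0.62, -0.76, 0.17], [0, 0, 0.03], 1], [[0.62, -0.76, 0.17], [0, 0, 0.03], 1], [[0.62, -0.76, 0.17], [0, 0, 0.03], 1], [[0.62, -0.76, 0.17], [0, 0, 0.03], 1]]'

```text
t: 0.53
tool_pos: [263.7, -591.5, 237.9]
ee_rot: [-3.105, -0.434, -0.002]
contact_force: [0.7, 0.1, 0.4]
gripper_width: 0.997
grasp_force: 0.0
```

>>> drive_tool --plan '[[[0.59, -0.79, 0.17], [0, 0, 0.03], 1], [[0.59, -0.79, 0.17], [0, 0, 0.03], 1], [[0.59, -0.79, 0.17], [0, 0, 0.03], 1], [[0.59, -0.79, 0.17], [0, 0, 0.03], 1]]'

```text
t: 0.87
tool_pos: [298.5, -500.7, 221.3]
ee_rot: [-3.115, -0.364, -0.0]
contact_force: [1.1, 0.5, -0.3]
gripper_width: 1.002
grasp_force: 0.0
```

>>> drive_tool --plan '[[[0.55, -0.81, 0.17], [0, 0, 0.03], 1], [[0.55, -0.81, 0.17], [0, 0, 0.03], 1], [[0.55, -0.81, 0.17], [0, 0, 0.03], 1], [[0.55, -0.81, 0.17], [0, 0, 0.03], 1]]'

```text
t: 1.2
tool_pos: [333.2, -410.9, 204.6]
ee_rot: [-3.125, -0.293, 0.001]
contact_force: [-0.2, -0.3, -0.5]
gripper_width: 1.002
grasp_force: 0.0
```

>>> drive_tool --plan '[[[0.51, -0.83, 0.18], [0, 0, 0.03], 1], [[0.51, -0.83, 0.18], [0, 0, 0.03], 1], [[0.51, -0.83, 0.18], [0, 0, 0.03], 1], [[0.51, -0.83, 0.18], [0, 0, 0.03], 1]]'

```text
t: 1.53
tool_pos: [368.5, -321.5, 186.9]
ee_rot: [-3.132, -0.221, 0.0]
contact_force: [-0.6, 0.2, 0.6]
gripper_width: 1.001
grasp_force: 0.0
```

>>> drive_tool --plan '[[[0.48, -0.86, 0.17], [0, 0, 0.03], 1], [[0.48, -0.86, 0.17], [0, 0, 0.03], 1], [[0.48, -0.86, 0.17], [0, 0, 0.03], 1], [[0.48, -0.86, 0.17], [0, 0, 0.03], 1]]'

```text
t: 1.87
tool_pos: [405.0, -230.6, 170.1]
ee_rot: [-3.138, -0.15, -0.002]
contact_force: [-0.2, 0.1, 0.0]
gripper_width: 1.0
grasp_force: 0.0
```

>>> drive_tool --plan '[[[0.44, -0.88, 0.18], [0, 0, 0.03], 1], [[0.44, -0.88, 0.18], [0, 0, 0.03], 1], [[0.44, -0.88, 0.18], [0, 0, 0.03], 1], [[0.44, -0.88, 0.18], [0, 0, 0.03], 1]]'

```text
t: 2.2
tool_pos: [441.6, -139.3, 152.2]
ee_rot: [3.14, 0.079, 0.004]
contact_force: [-0.2, -0.8, 0.1]
gripper_width: 0.998
grasp_force: 0.0
```

>>> drive_tool --plan '[[[0.4, -0.89, 0.17], [0, 0, 0.03], 1], [[0.4, -0.89, 0.17], [0, 0, 0.03], 1], [[0.4, -0.89, 0.17], [0, 0, 0.03], 1], [[0.4, -0.89, 0.17], [0, 0, 0.03], 1], [[0.4, -0.89, 0.17], [0, 0, 0.03], 1], [[0.4, -0.89, 0.17], [0, 0, 0.03], 1], [[0.4, -0.89, 0.17], [0, 0, 0.03], 1], [[0.4, -0.89, 0.17], [0, 0, 0.03], 1]]'

```text
t: 2.87
tool_pos: [474.2, -52.0, 135.6]
ee_rot: [3.141, -0.005, 0.0]
contact_force: [0.6, 0.6, -0.1]
gripper_width: 1.008
grasp_force: 0.0
```

```bash
python3 - <<'E'
from h import *
s=manip.observe(); print(s['t'],s['tool_pos'],s['ee_rot'])
d=grab('side','s1.png')
cv2.imwrite('pics/s1c.png',cv2.resize(d['frame'][180:420,200:520,::-1],None,fx=2.5,fy=2.5))
E
```

```text
2.8667 [474.22030895 -51.9684586  135.61567822] [ 3.14059840e+00 -4.70860989e-03  4.26341615e-04]
```

View pics/s1c.png

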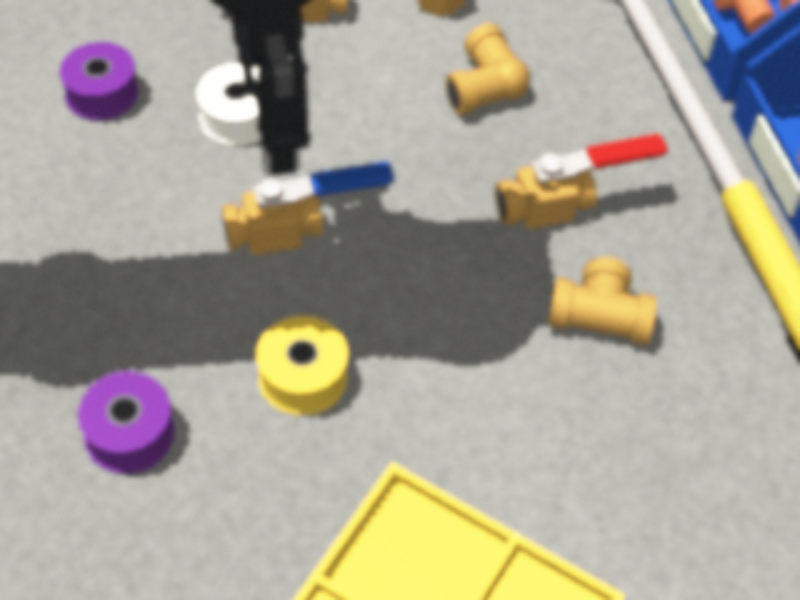

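The crop shows the gripper directly over the blue valve, with the fingertip at crop (282,168), just behind and above the body at (270,220). The descent path is clear.

>>> drive_tool --plan '[[[-0.01, 0, 0.3], [0, 0, 0], 1], [[-0.01, 0, 0.55], [0, 0, 0], 1], [[-0.01, 0, 0.75], [0, 0, 0], 1], [[-0.01, 0, 0.9], [0, 0, 0], 1], [[-0.01, 0, 0.98], [0, 0, 0], 1], [[-0.01, 0, 0.98], [0, 0, 0], 1], [[-0.01, 0, 0.98], [0, 0, 0], 1], [[-0.01, 0, 0.98], [0, 0, 0], 1]]'

```text
t: 3.58
tool_pos: [474.0, -49.9, 38.0]
ee_rot: [3.141, 0.001, 0.002]
contact_force: [0.7, -0.2, -0.5]
gripper_width: 0.994
grasp_force: 0.0
```

```bash
python3 - <<'E'
from h import *
s=manip.observe(); print(s['t'],s['tool_pos'],s['contact_force'])
d=grab('side','s2.png')
cv2.imwrite('pics/s2c.png',cv2.resize(d['frame'][200:300,260:380,::-1],None,fx=6,fy=6))
E
```

```text
3.5833 [474.02352956 -49.90862159  38.03806909] [ 0.6531728  -0.19363926 -0.52555488]
```

View pics/s2c.png

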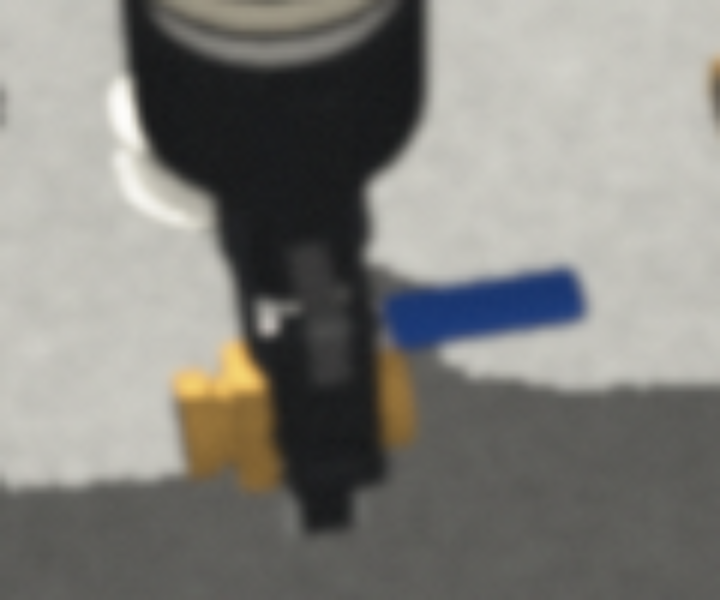

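The near finger, at crop (328,450), stands beside the valve body with its tip at (328,530). It's centred lengthwise between the sockets at x 180–415, so I'll close.

>>> drive_tool --plan '[[[0, 0, 0], [0, 0, 0], 0], [[0, 0, 0], [0, 0, 0], 0], [[0, 0, 0], [0, 0, 0], 0], [[0, 0, 0], [0, 0, 0], 0], [[0, 0, 0], [0, 0, 0], 0], [[0, 0, 0], [0, 0, 0], 0], [[0, 0, 0], [0, 0, 0], 0], [[0, 0, 0], [0, 0, 0], 0], [[0, 0, 0], [0, 0, 0], 0], [[0, 0, 0], [0, 0, 0], 0]]'

```text
t: 4.47
tool_pos: [473.7, -49.3, 37.9]
ee_rot: [-3.141, -0.002, -0.001]
contact_force: [-1.3, 1.2, 5.2]
gripper_width: 0.357
grasp_force: 59.7
```

```bash
python3 - <<'E'
from plan import *
go(473.5,-49.6,135,0,0,25)
go(574.1,332.2,135,115.3,0,30)
go(574.1,332.2,41,115.3,0,25)
E
```

```text
[-0,0,-0.98],[0,0,0],0  x5
   -> [ 4.735e+02 -4.960e+01  1.353e+02  1.000e-01]
[0.25,-0.95,0],[0,0,-0.34],0  x6
[0.69,-0.71,0],[0,0,-0.33],0  x6
[0.94,-0.3,0],[0,0,-0.34],0  x6
[0.97,0.2,0],[0,0,-0.33],0  x6
   -> [574.2 332.3 135.3 115.2]
[-0,-0,0.94],[0,0,-0],0  x5
   -> [574.2 332.3  41.3 115.2]
```

>>> drive_tool --plan '[[[0, 0, -0.2], [0, 0, 0], 0], [[0, 0, -0.45], [0, 0, 0], 0], [[0, 0, -0.75], [0, 0, 0], 0], [[0, 0, -0.98], [0, 0, 0], 0], [[0, 0, -0.98], [0, 0, 0], 0], [[0, 0, -0.98], [0, 0, 0], 0]]'

```text
t: 4.97
tool_pos: [473.9, -49.5, 136.0]
ee_rot: [3.142, 0.002, 0.003]
contact_force: [-0.1, -0.3, -3.3]
gripper_width: 0.358
grasp_force: 61.0
```

>>> drive_tool --plan '[[[0.04, -0.16, 0], [0, 0, -0.06], 0], [[0.08, -0.32, 0], [0, 0, -0.11], 0], [[0.12, -0.48, 0], [0, 0, -0.17], 0], [[0.17, -0.64, 0], [0, 0, -0.23], 0], [[0.21, -0.8, 0], [0, 0, -0.28], 0], [[0.25, -0.95, 0], [0, 0, -0.34], 0]]'

```text
t: 5.47
tool_pos: [497.9, 47.4, 134.0]
ee_rot: [-3.036, -0.804, 0.004]
contact_force: [-0.5, 0.3, -2.5]
gripper_width: 0.359
grasp_force: 60.8
```

>>> drive_tool --plan '[[[0.69, -0.71, 0], [0, 0, -0.33], 0], [[0.69, -0.71, 0], [0, 0, -0.33], 0], [[0.69, -0.71, 0], [0, 0, -0.33], 0], [[0.69, -0.71, 0], [0, 0, -0.33], 0], [[0.69, -0.71, 0], [0, 0, -0.33], 0], [[0.69, -0.71, 0], [0, 0, -0.33], 0]]'

```text
t: 5.97
tool_pos: [522.9, 141.2, 134.1]
ee_rot: [-2.753, -1.512, 0.004]
contact_force: [0.3, -0.2, -2.9]
gripper_width: 0.36
grasp_force: 60.8
```

>>> drive_tool --plan '[[[0.94, -0.3, 0], [0, 0, -0.34], 0], [[0.94, -0.3, 0], [0, 0, -0.34], 0], [[0.94, -0.3, 0], [0, 0, -0.34], 0], [[0.94, -0.3, 0], [0, 0, -0.34], 0], [[0.94, -0.3, 0], [0, 0, -0.34], 0], [[0.94, -0.3, 0], [0, 0, -0.34], 0]]'

```text
t: 6.47
tool_pos: [548.2, 234.5, 134.3]
ee_rot: [-2.288, -2.153, 0.005]
contact_force: [0.8, -0.7, -3.3]
gripper_width: 0.359
grasp_force: 60.8
```

>>> drive_tool --plan '[[[0.97, 0.2, 0], [0, 0, -0.33], 0], [[0.97, 0.2, 0], [0, 0, -0.33], 0], [[0.97, 0.2, 0], [0, 0, -0.33], 0], [[0.97, 0.2, 0], [0, 0, -0.33], 0], [[0.97, 0.2, 0], [0, 0, -0.33], 0], [[0.97, 0.2, 0], [0, 0, -0.33], 0], [[0.97, 0.2, 0], [0, 0, -0.33], 0], [[0.97, 0.2, 0], [0, 0, -0.33], 0], [[0.97, 0.2, 0], [0, 0, -0.33], 0]]'

```text
t: 7.22
tool_pos: [574.3, 330.8, 135.2]
ee_rot: [1.687, 2.65, -0.002]
contact_force: [-0.4, 0.3, -2.1]
gripper_width: 0.355
grasp_force: 60.9
```

```bash
python3 - <<'E'
from h import *
s=manip.observe(); print(s['t'],s['tool_pos'],s['ee_rot'],s['joints'])
d=grab('side','s3.png')
cv2.imwrite('pics/s3c.png',cv2.resize(d['frame'][20:220,220:460,::-1],None,fx=3,fy=3))
E
```

```text
7.2167 [574.28409743 330.84804711 135.18615405] [ 1.68704378e+00  2.64950118e+00 -1.82680478e-03] [-0.33610154  0.683107   -0.37985299  1.82352672  0.3704825   0.70623523
 -0.4871404 ]
```

View pics/s3c.png

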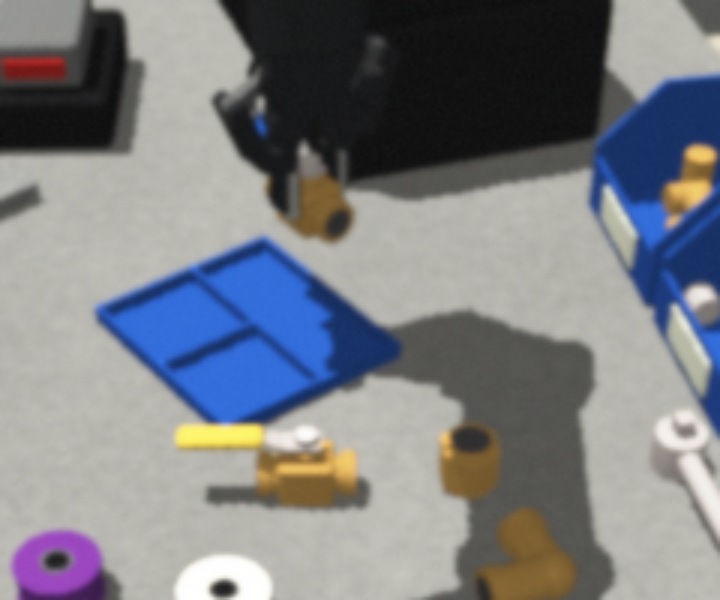

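The valve is held level, crop (315,205), above the blue tray at (250,330). The long compartment is the right-hand one, as planned. I'll lower it, release and retreat.

>>> drive_tool --plan '[[[0, 0, 0.25], [0, 0, 0], 0], [[0, 0, 0.5], [0, 0, 0], 0], [[0, 0, 0.7], [0, 0, 0], 0], [[0, 0, 0.82], [0, 0, 0], 0], [[0, 0, 0.9], [0, 0, 0], 0], [[0, 0, 0.94], [0, 0, 0], 0], [[0, 0, 0.94], [0, 0, 0], 0], [[0, 0, 0.94], [0, 0, 0], 0], [[0, 0, 0.94], [0, 0, 0], 0]]'

```text
t: 8.02
tool_pos: [575.0, 332.9, 42.3]
ee_rot: [1.683, 2.652, 0.003]
contact_force: [0.4, 0.2, -2.4]
gripper_width: 0.36
grasp_force: 60.8
```

>>> drive_tool --plan '[[[0, 0, 0.01], [0, 0, 0], 0.45], [[0, 0, 0.01], [0, 0, 0], 0.5], [[0, 0, 0], [0, 0, 0], 0.6], [[0, 0, 0], [0, 0, 0], 0.7], [[0, 0, 0], [0, 0, 0], 0.7], [[0, 0, 0], [0, 0, 0], 0.7], [[0, 0, -0.2], [0, 0, 0], 0.7], [[0, 0, -0.5], [0, 0, 0], 0.7], [[0, 0, -0.9], [0, 0, 0], 0.7], [[0, 0, -0.94], [0, 0, 0], 0.7]]'

```text
t: 8.85
tool_pos: [577.4, 335.1, 141.8]
ee_rot: [1.681, 2.649, 0.016]
contact_force: [0.7, 1.1, 0.9]
gripper_width: 0.701
grasp_force: 0.0
```

```bash
python3 - <<'E'
from plan import *
go(574.2,332.3,135,115.3,.7)
go(466.5,63.3,135,25.3,1)
go(466.5,63.3,35,25.3,1,25)
E
```

```text
[-0,0,-0.94],[0,0,-0],0.7  x4
   -> [574.2 332.3 135.3 115.2]
[-0.66,-0.71,0],[0,0,0.35],1  x6
[-0.92,-0.28,0],[0,0,0.35],1  x6
[-0.94,0.22,0],[0,0,0.35],1  x6
   -> [466.5  63.4 135.3  25. ]
[-0,0,1],[0,0,-0],1  x5
   -> [466.5  63.4  35.3  25. ]
```

>>> drive_tool --plan '[[[-0.66, -0.71, 0], [0, 0, 0.35], 1], [[-0.66, -0.71, 0], [0, 0, 0.35], 1], [[-0.66, -0.71, 0], [0, 0, 0.35], 1], [[-0.66, -0.71, 0], [0, 0, 0.35], 1], [[-0.66, -0.71, 0], [0, 0, 0.35], 1], [[-0.66, -0.71, 0], [0, 0, 0.35], 1]]'

```text
t: 9.35
tool_pos: [538.4, 243.0, 135.7]
ee_rot: [2.311, 2.127, 0.002]
contact_force: [0.6, -0.4, -0.1]
gripper_width: 1.0
grasp_force: 0.0
```

>>> drive_tool --plan '[[[-0.92, -0.28, 0], [0, 0, 0.35], 1], [[-0.92, -0.28, 0], [0, 0, 0.35], 1], [[-0.92, -0.28, 0], [0, 0, 0.35], 1], [[-0.92, -0.28, 0], [0, 0, 0.35], 1], [[-0.92, -0.28, 0], [0, 0, 0.35], 1], [[-0.92, -0.28, 0], [0, 0, 0.35], 1]]'

```text
t: 9.85
tool_pos: [503.2, 154.6, 135.5]
ee_rot: [-2.782, -1.459, -0.003]
contact_force: [0.3, -0.2, -0.3]
gripper_width: 1.001
grasp_force: 0.0
```

>>> drive_tool --plan '[[[-0.94, 0.22, 0], [0, 0, 0.35], 1], [[-0.94, 0.22, 0], [0, 0, 0.35], 1], [[-0.94, 0.22, 0], [0, 0, 0.35], 1], [[-0.94, 0.22, 0], [0, 0, 0.35], 1], [[-0.94, 0.22, 0], [0, 0, 0.35], 1], [[-0.94, 0.22, 0], [0, 0, 0.35], 1], [[-0.94, 0.22, 0], [0, 0, 0.35], 1], [[-0.94, 0.22, 0], [0, 0, 0.35], 1], [[-0.94, 0.22, 0], [0, 0, 0.35], 1]]'

```text
t: 10.6
tool_pos: [467.1, 64.4, 135.3]
ee_rot: [-3.066, -0.685, -0.001]
contact_force: [0.2, -0.4, -0.6]
gripper_width: 1.0
grasp_force: 0.0
```

>>> drive_tool --plan '[[[0, 0, 0.25], [0, 0, 0], 1], [[0, 0, 0.5], [0, 0, 0], 1], [[0, 0, 0.75], [0, 0, 0], 1], [[0, 0, 0.9], [0, 0, 0], 1], [[0, 0, 1], [0, 0, 0], 1], [[0, 0, 1], [0, 0, 0], 1], [[0, 0, 1], [0, 0, 0], 1], [[0, 0, 1], [0, 0, 0], 1]]'

```text
t: 11.27
tool_pos: [467.1, 63.6, 35.9]
ee_rot: [-3.067, -0.68, -0.002]
contact_force: [-1.0, 0.2, -0.4]
gripper_width: 1.001
grasp_force: 0.0
```

```bash
python3 - <<'E'
from h import *
s=manip.observe(); print(s['t'],s['tool_pos'],s['contact_force'])
d=grab('side','s4.png')
a=cv2.resize(d['frame'][170:270,240:360,::-1],None,fx=5,fy=5)[:, :]
d=grab('top','t4.png')
b=cv2.resize(d['frame'][175:290,105:225,::-1],(522,500))
cv2.imwrite('pics/c4.png',cv2.resize(np.hstack([a,b]),(800,357)))
E
```

```text
11.2667 [467.10887292  63.5818444   35.93213936] [-1.00147187  0.21478077 -0.42360407]
```

View pics/c4.png

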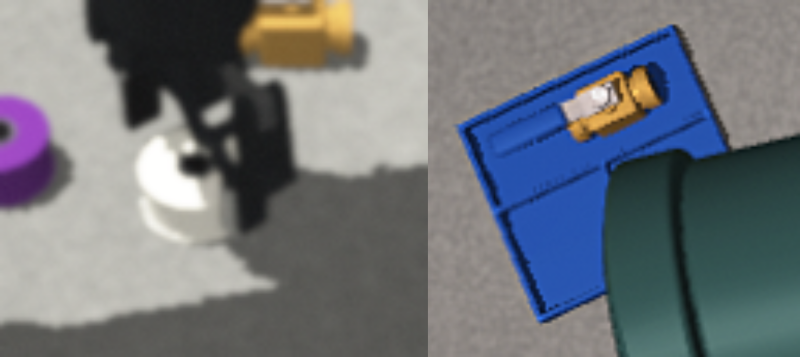

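On the right, the blue valve lies lengthwise in the long compartment, lever up, at about (580,110). On the left, the fingers straddle the white roll at (180,190), so I'll close.

>>> drive_tool --plan '[[[0, 0, 0], [0, 0, 0], 0], [[0, 0, 0], [0, 0, 0], 0], [[0, 0, 0], [0, 0, 0], 0], [[0, 0, 0], [0, 0, 0], 0], [[0, 0, 0], [0, 0, 0], 0], [[0, 0, 0], [0, 0, 0], 0], [[0, 0, 0], [0, 0, 0], 0], [[0, 0, 0], [0, 0, 0], 0]]'

```text
t: 12.03
tool_pos: [466.9, 63.4, 36.4]
ee_rot: [-3.067, -0.679, -0.002]
contact_force: [-0.7, -0.1, 9.3]
gripper_width: 0.631
grasp_force: 60.9
```

>>> drive_tool --plan '[[[0, 0, -0.2], [0, 0, 0], 0], [[0, 0, -0.45], [0, 0, 0], 0], [[0, 0, -0.75], [0, 0, 0], 0], [[0, 0, -1], [0, 0, 0], 0], [[0, 0, -1], [0, 0, 0], 0], [[0, 0, -1], [0, 0, 0], 0]]'

```text
t: 12.53
tool_pos: [467.4, 63.6, 136.7]
ee_rot: [-3.067, -0.679, -0.006]
contact_force: [-0.5, 0.5, -1.4]
gripper_width: 0.627
grasp_force: 63.9
```

```bash
python3 - <<'E'
from plan import *
go(466.5,63.4,135,25,0)
go(514,286.1,135,25.3,0)
go(514,286.1,39,25.3,0,25)
E
python3 - <<'E'
from h import *
d=grab('side','s5.png')
cv2.imwrite('pics/s5c.png',cv2.resize(d['frame'][100:260,220:420,::-1],None,fx=3,fy=3))
E
```

```text
[-0,0,-1],[0,0,-0],0  x4
   -> [466.5  63.4 135.3  25. ]
[0.69,-0.91,0],[0,0,-0],0  x5
[0.68,-0.91,0],[0,0,-0],0  x5
   -> [513.9 286.3 135.3  25. ]
[0,0,0.96],[0,0,-0],0  x5
   -> [513.9 286.3  39.3  25. ]
```

View pics/s5c.png

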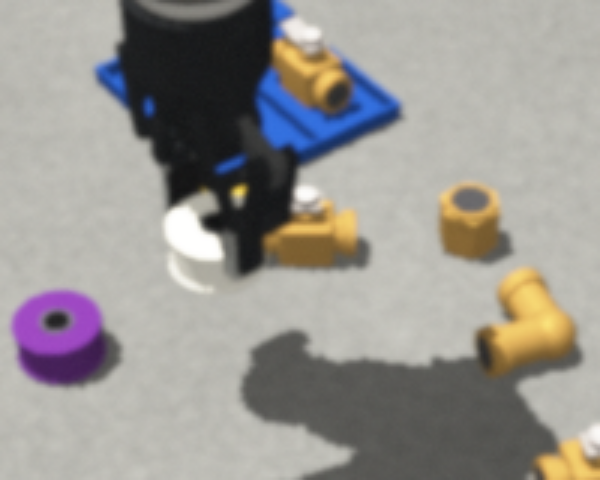

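```bash
python3 - <<'E'
from h import *
d=dict(np.load('pics/s5.png.npz')); W=cloud(d); f=d['frame'].astype(int).max(2)
reg=np.zeros((480,640),bool); reg[140:200,265:330]=1
m=reg&(f<70)&(W[...,2]>60)&(W[...,2]<180)
q=W[m]; t=np.radians(25-90); l=(q[:,:2]-[467,63.5])@np.array([[np.cos(t),np.sin(t)],[-np.sin(t),np.cos(t)]]).T
for lo in range(15,60,5):
    s=(l[:,0]>lo)&(l[:,0]<=lo+5)&(abs(l[:,1])<20)
    if s.sum()>3: print(lo,s.sum(),np.percentile(q[s,2],[2,10,50]).round(1))
w=W[reg&(f>150)&(W[...,2]>60)]; print('tape z',np.percentile(w[:,2],[2,10,50,90]).round(1))
E
```

```text
25 9 [153.8 157.5 166.4]
30 42 [127.1 132.  163.7]
35 92 [125.6 127.5 142.3]
40 25 [127.4 127.8 138.8]
45 9 [163.9 165.8 168.8]
50 37 [161.8 165.1 171.2]
55 60 [164.4 166.  169.9]
tape z [100.  102.4 125.7 128.4]
```

```bash
python3 - <<'E'
from h import *
d=dict(np.load('pics/s5.png.npz')); W=cloud(d); f=d['frame'].astype(int).max(2)
for r in range(160,196,3): print(r,[(f[r,c],*W[r,c].round(0).astype(int)) for c in (298,301,304,307)])
E
```

```text
160 [(np.int64(32), np.int64(477), np.int64(34), np.int64(182)), (np.int64(41), np.int64(482), np.int64(34), np.int64(181)), (np.int64(26), np.int64(482), np.int64(4), np.int64(206)), (np.int64(27), np.int64(486), np.int64(-1), np.int64(210))]
163 [(np.int64(203), np.int64(476), np.int64(32), np.int64(178)), (np.int64(175), np.int64(479), np.int64(13), np.int64(194)), (np.int64(26), np.int64(482), np.int64(4), np.int64(201)), (np.int64(26), np.int64(486), np.int64(0), np.int64(203))]
166 [(np.int64(147), np.int64(483), np.int64(85), np.int64(126)), (np.int64(91), np.int64(478), np.int64(11), np.int64(190)), (np.int64(28), np.int64(482), np.int64(5), np.int64(193)), (np.int64(27), np.int64(486), np.int64(0), np.int64(197))]
169 [(np.int64(59), np.int64(475), np.int64(28), np.int64(169)), (np.int64(36), np.int64(478), np.int64(13), np.int64(181)), (np.int64(24), np.int64(482), np.int64(5), np.int64(188)), (np.int64(28), np.int64(486), np.int64(4), np.int64(188))]
172 [(np.int64(28), np.int64(475), np.int64(25), np.int64(165)), (np.int64(26), np.int64(478), np.int64(13), np.int64(176)),
[... 1135 characters left out ...]
t64(30), np.int64(130)), (np.int64(28), np.int64(478), np.int64(25), np.int64(133)), (np.int64(31), np.int64(484), np.int64(30), np.int64(127)), (np.int64(67), np.int64(489), np.int64(30), np.int64(127))]
190 [(np.int64(101), np.int64(474), np.int64(30), np.int64(123)), (np.int64(42), np.int64(478), np.int64(24), np.int64(128)), (np.int64(95), np.int64(483), np.int64(28), np.int64(123)), (np.int64(160), np.int64(491), np.int64(46), np.int64(104))]
193 [(np.int64(144), np.int64(473), np.int64(30), np.int64(116)), (np.int64(157), np.int64(480), np.int64(41), np.int64(105)), (np.int64(173), np.int64(485), np.int64(43), np.int64(102)), (np.int64(186), np.int64(506), np.int64(149), np.int64(-1))]
```

The roll is held level. The tips are about 18 mm above its underside, so they clear the 13 mm walls. Carrying it to the blue tray.

>>> drive_tool --plan '[[[0.17, -0.23, 0], [0, 0, 0], 0], [[0.34, -0.46, 0], [0, 0, 0], 0], [[0.52, -0.69, 0], [0, 0, 0], 0], [[0.69, -0.91, 0], [0, 0, 0], 0]]'

```text
t: 12.92
tool_pos: [489.9, 175.9, 133.6]
ee_rot: [3.067, 0.679, -0.005]
contact_force: [0.4, 0.9, -1.2]
gripper_width: 0.627
grasp_force: 63.9
```

>>> drive_tool --plan '[[[0.17, -0.23, 0], [0, 0, 0], 0], [[0.34, -0.46, 0], [0, 0, 0], 0], [[0.52, -0.69, 0], [0, 0, 0], 0], [[0.62, -0.83, 0], [0, 0, 0], 0], [[0.68, -0.91, 0], [0, 0, 0], 0], [[0.68, -0.91, 0], [0, 0, 0], 0], [[0.68, -0.91, 0], [0, 0, 0], 0], [[0.68, -0.91, 0], [0, 0, 0], 0]]'

```text
t: 13.58
tool_pos: [513.4, 283.4, 134.7]
ee_rot: [3.066, 0.675, -0.004]
contact_force: [0.0, -0.4, -0.4]
gripper_width: 0.63
grasp_force: 63.9
```

>>> drive_tool --plan '[[[0, 0, 0.25], [0, 0, 0], 0], [[0, 0, 0.5], [0, 0, 0], 0], [[0, 0, 0.7], [0, 0, 0], 0], [[0, 0, 0.85], [0, 0, 0], 0], [[0, 0, 0.93], [0, 0, 0], 0], [[0, 0, 0.96], [0, 0, 0], 0], [[0, 0, 0.96], [0, 0, 0], 0], [[0, 0, 0.96], [0, 0, 0], 0], [[0, 0, 0.96], [0, 0, 0], 0]]'

```text
t: 14.33
tool_pos: [514.5, 285.5, 39.9]
ee_rot: [3.068, 0.677, 0.002]
contact_force: [-0.4, -0.4, -0.7]
gripper_width: 0.625
grasp_force: 64.0
```

>>> drive_tool --plan '[[[0, 0, 0.01], [0, 0, 0], 0.7], [[0, 0, 0.01], [0, 0, 0], 0.75], [[0, 0, 0], [0, 0, 0], 0.85], [[0, 0, 0], [0, 0, 0], 0.95], [[0, 0, 0], [0, 0, 0], 0.95], [[0, 0, 0], [0, 0, 0], 0.95], [[0, 0, -0.2], [0, 0, 0], 0.95], [[0, 0, -0.5], [0, 0, 0], 0.95], [[0, 0, -0.85], [0, 0, 0], 0.95], [[0, 0, -0.96], [0, 0, 0], 0.95]]'

```text
t: 15.17
tool_pos: [516.0, 287.3, 139.3]
ee_rot: [-3.065, -0.678, -0.01]
contact_force: [0.8, 0.4, 0.6]
gripper_width: 0.951
grasp_force: 0.0
```

```bash
python3 - <<'E'
from plan import *
go(513.9,286.3,135,25,0)
go(537.6,167.8,135,-11.5,1)
go(537.6,167.8,37,-11.5,1,25)
E
```

```text
[0,-0,-0.96],[0,0,-0],0  x4
   -> [513.9 286.3 135.3  25. ]
[-0.14,0.59,0],[0,0,0.21],1  x4
[0.04,0.6,0],[0,0,0.21],1  x4
   -> [537.3 167.8 135.3 -11.1]
[0,-0,0.98],[0,0,0],1  x5
   -> [537.3 167.8  37.3 -11.1]
```

>>> drive_tool --plan '[[[-0.14, 0.59, 0], [0, 0, 0.21], 1], [[-0.14, 0.59, 0], [0, 0, 0.21], 1], [[-0.14, 0.59, 0], [0, 0, 0.21], 1], [[-0.14, 0.59, 0], [0, 0, 0.21], 1]]'

```text
t: 15.5
tool_pos: [526.4, 224.8, 135.3]
ee_rot: [3.135, 0.183, 0.0]
contact_force: [-0.1, -0.4, -0.1]
gripper_width: 1.0
grasp_force: 0.0
```

>>> drive_tool --plan '[[[0.04, 0.6, 0], [0, 0, 0.21], 1], [[0.04, 0.6, 0], [0, 0, 0.21], 1], [[0.04, 0.6, 0], [0, 0, 0.21], 1], [[0.04, 0.6, 0], [0, 0, 0.21], 1], [[0.04, 0.6, 0], [0, 0, 0.21], 1], [[0.04, 0.6, 0], [0, 0, 0.21], 1], [[0.04, 0.6, 0], [0, 0, 0.21], 1]]'

```text
t: 16.08
tool_pos: [537.0, 169.4, 135.1]
ee_rot: [-3.127, 0.298, 0.001]
contact_force: [0.4, 0.2, 0.9]
gripper_width: 1.002
grasp_force: 0.0
```

>>> drive_tool --plan '[[[0, 0, 0.3], [0, 0, 0], 1], [[0, 0, 0.55], [0, 0, 0], 1], [[0, 0, 0.75], [0, 0, 0], 1], [[0, 0, 0.9], [0, 0, 0], 1], [[0, 0, 0.98], [0, 0, 0], 1], [[0, 0, 0.98], [0, 0, 0], 1], [[0, 0, 0.98], [0, 0, 0], 1], [[0, 0, 0.98], [0, 0, 0], 1]]'

```text
t: 16.75
tool_pos: [538.0, 168.2, 38.1]
ee_rot: [-3.126, 0.303, -0.002]
contact_force: [-0.0, -0.0, 0.9]
gripper_width: 1.001
grasp_force: 0.0
```

```bash
python3 - <<'E'
from h import *
d=grab('side','s6.png')
cv2.imwrite('pics/s6c.png',cv2.resize(d['frame'][90:230,230:400,::-1],None,fx=4,fy=4))
E
```

```text
(no output)
```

View pics/s6c.png

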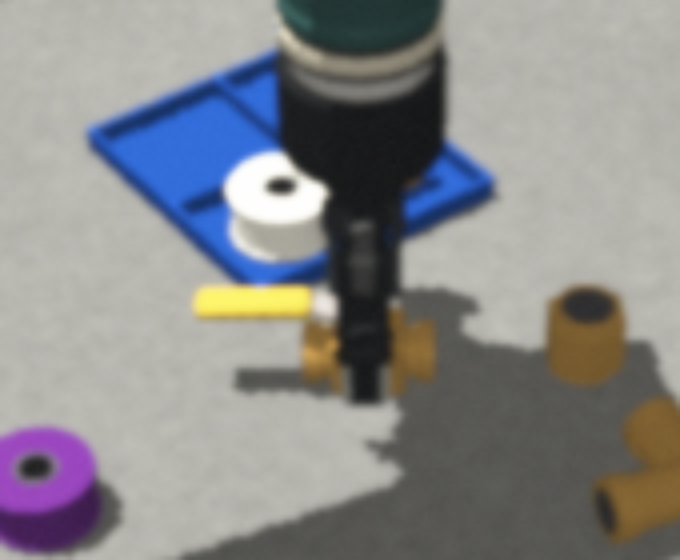

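The white roll sits flat in a small compartment of the blue tray at crop (275,205). The finger at (365,350) straddles the yellow valve's body between the sockets at x 305–435, so I'll close and lift.

>>> drive_tool --plan '[[[0, 0, 0], [0, 0, 0], 0], [[0, 0, 0], [0, 0, 0], 0], [[0, 0, 0], [0, 0, 0], 0], [[0, 0, 0], [0, 0, 0], 0], [[0, 0, 0], [0, 0, 0], 0], [[0, 0, 0], [0, 0, 0], 0], [[0, 0, 0], [0, 0, 0], 0], [[0, 0, 0], [0, 0, 0], 0], [[0, 0, 0], [0, 0, 0], 0], [[0, 0, 0], [0, 0, 0], 0]]'

```text
t: 17.63
tool_pos: [537.8, 168.2, 37.9]
ee_rot: [-3.126, 0.304, -0.001]
contact_force: [-1.7, 0.2, 6.5]
gripper_width: 0.354
grasp_force: 60.8
```

>>> drive_tool --plan '[[[0, 0, -0.2], [0, 0, 0], 0], [[0, 0, -0.45], [0, 0, 0], 0], [[0, 0, -0.75], [0, 0, 0], 0], [[0, 0, -0.98], [0, 0, 0], 0], [[0, 0, -0.98], [0, 0, 0], 0], [[0, 0, -0.98], [0, 0, 0], 0]]'

```text
t: 18.13
tool_pos: [537.6, 167.9, 135.9]
ee_rot: [-3.126, 0.304, -0.002]
contact_force: [-0.1, -0.3, -3.7]
gripper_width: 0.363
grasp_force: 60.8
```

```bash
python3 - <<'E'
from plan import *
go(537.3,167.8,135,-11.1,0)
go(550.5,-366,135,45.2,0,34,0)
go(550.5,-366,41,45.2,0,25)
E
```

```text
[-0,-0,-0.98],[0,0,-0],0  x4
   -> [537.3 167.8 135.3 -11.1]
[0.19,0.87,0],[0,0,-0.11],0  x3
[0.05,0.89,0],[0,0,-0.11],0  x3
[-0.1,0.88,0],[0,0,-0.11],0  x3
[-0.24,0.86,0],[0,0,-0.11],0  x3
[-0.38,0.8,0],[0,0,-0.11],0  x3
[-0.51,0.73,0],[0,0,-0.11],0  x3
   -> [ 550.  -365.7  135.3   45.6]
[0,0.01,0.94],[0,0,0],0  x5
   -> [ 550.7 -366.4   41.3   45.6]
```

>>> drive_tool --plan '[[[0.05, 0.25, 0], [0, 0, -0.03], 0], [[0.12, 0.56, 0], [0, 0, -0.07], 0], [[0.19, 0.87, 0], [0, 0, -0.11], 0]]'

```text
t: 18.38
tool_pos: [537.5, 78.9, 133.2]
ee_rot: [3.141, -0.036, -0.006]
contact_force: [0.8, -0.7, -3.1]
gripper_width: 0.358
grasp_force: 60.6
```

>>> drive_tool --plan '[[[0.02, 0.3, 0], [0, 0, -0.04], 0], [[0.03, 0.6, 0], [0, 0, -0.07], 0], [[0.05, 0.89, 0], [0, 0, -0.11], 0]]'

```text
t: 18.63
tool_pos: [539.5, -12.0, 133.1]
ee_rot: [-3.134, -0.217, 0.008]
contact_force: [-0.1, -0.2, -3.5]
gripper_width: 0.355
grasp_force: 60.6
```

>>> drive_tool --plan '[[[-0.03, 0.29, 0], [0, 0, -0.04], 0], [[-0.07, 0.58, 0], [0, 0, -0.07], 0], [[-0.1, 0.88, 0], [0, 0, -0.11], 0]]'

```text
t: 18.88
tool_pos: [541.5, -99.8, 133.0]
ee_rot: [-3.104, -0.475, 0.008]
contact_force: [0.2, 0.9, -4.0]
gripper_width: 0.358
grasp_force: 60.6
```

>>> drive_tool --plan '[[[-0.08, 0.29, 0], [0, 0, -0.04], 0], [[-0.16, 0.57, 0], [0, 0, -0.07], 0], [[-0.24, 0.86, 0], [0, 0, -0.11], 0]]'

```text
t: 19.13
tool_pos: [544.2, -188.9, 132.8]
ee_rot: [-3.053, -0.728, 0.006]
contact_force: [-0.2, 0.6, -3.0]
gripper_width: 0.36
grasp_force: 60.6
```

>>> drive_tool --plan '[[[-0.13, 0.27, 0], [0, 0, -0.04], 0], [[-0.25, 0.53, 0], [0, 0, -0.07], 0], [[-0.38, 0.8, 0], [0, 0, -0.11], 0]]'

```text
t: 19.38
tool_pos: [546.3, -277.1, 132.6]
ee_rot: [-2.981, -0.977, 0.005]
contact_force: [0.5, 0.2, -3.9]
gripper_width: 0.359
grasp_force: 60.6
```

>>> drive_tool --plan '[[[-0.17, 0.24, 0], [0, 0, -0.04], 0], [[-0.34, 0.48, 0], [0, 0, -0.07], 0], [[-0.45, 0.65, 0], [0, 0, -0.1], 0], [[-0.51, 0.73, 0], [0, 0, -0.11], 0], [[-0.51, 0.73, 0], [0, 0, -0.11], 0], [[-0.51, 0.73, 0], [0, 0, -0.11], 0], [[-0.51, 0.73, 0], [0, 0, -0.11], 0]]'

```text
t: 19.97
tool_pos: [549.9, -362.5, 134.1]
ee_rot: [-2.891, -1.219, 0.001]
contact_force: [0.1, 1.2, -3.3]
gripper_width: 0.359
grasp_force: 60.6
```

>>> drive_tool --plan '[[[0, 0.01, 0.25], [0, 0, 0], 0], [[0, 0.01, 0.5], [0, 0, 0], 0], [[0, 0.01, 0.7], [0, 0, 0], 0], [[0, 0.01, 0.7], [0, 0, 0], 0], [[0, 0.01, 0.7], [0, 0, 0], 0]]'

```text
t: 20.38
tool_pos: [550.5, -363.4, 64.3]
ee_rot: [-2.891, -1.22, 0.002]
contact_force: [0.4, 0.1, -3.4]
gripper_width: 0.358
grasp_force: 60.6
```

```bash
python3 - <<'E'
from h import *
s=manip.observe(); print(s['t'],s['tool_pos'],s['gripper_width'])
d=grab('side','s7.png')
cv2.imwrite('pics/s7c.png',cv2.resize(d['frame'][280:480,260:500,::-1],None,fx=3,fy=3))
E
```

```text
20.3833 [ 550.48487104 -363.41153267   64.31749578] 0.3580899041710836
```

View pics/s7c.png

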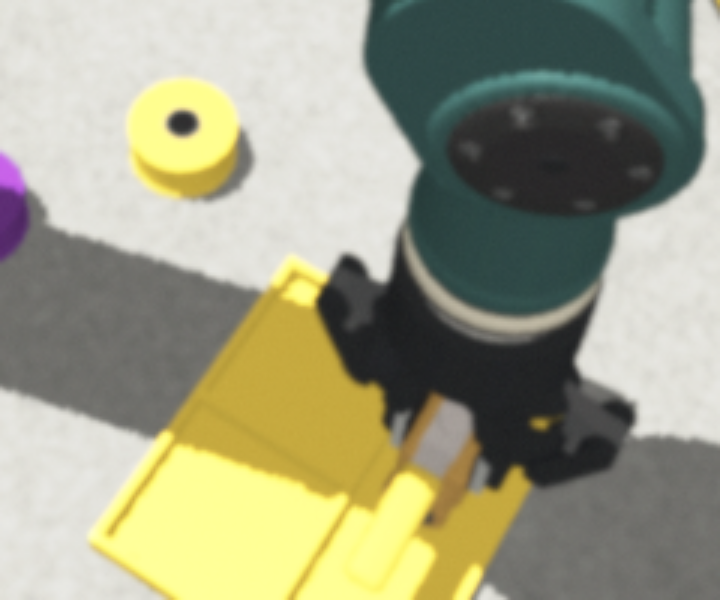

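The yellow valve is above the long compartment, crop (430,470), lengthwise and with its lever up. I'll lower it the last 24 mm, release and retreat.

>>> drive_tool --plan '[[[0, 0, 0.1], [0, 0, 0], 0], [[0, 0, 0.18], [0, 0, 0], 0], [[0, 0, 0.24], [0, 0, 0], 0], [[0, 0, 0.24], [0, 0, 0], 0], [[0, 0, 0.24], [0, 0, 0], 0], [[0, 0, 0.24], [0, 0, 0], 0]]'

```text
t: 20.93
tool_pos: [550.6, -366.5, 41.2]
ee_rot: [-2.896, -1.217, 0.0]
contact_force: [-0.3, 1.8, -3.3]
gripper_width: 0.363
grasp_force: 60.8
```

>>> drive_tool --plan '[[[0, 0, 0.01], [0, 0, 0], 0.45], [[0, 0, 0.01], [0, 0, 0], 0.5], [[0, 0, 0], [0, 0, 0], 0.6], [[0, 0, 0], [0, 0, 0], 0.7], [[0, 0, 0], [0, 0, 0], 0.7], [[0, 0, 0], [0, 0, 0], 0.7], [[0, 0, -0.2], [0, 0, 0], 0.7], [[0, 0, -0.5], [0, 0, 0], 0.7], [[0, 0, -0.84], [0, 0, 0], 0.7], [[0, 0, -0.94], [0, 0, 0], 0.7]]'

```text
t: 21.77
tool_pos: [553.2, -367.9, 140.1]
ee_rot: [2.891, 1.215, 0.007]
contact_force: [0.5, 0.1, 0.6]
gripper_width: 0.7
grasp_force: 0.0
```

```bash
python3 - <<'E'
from plan import *
go(550.7,-366.4,135,45.6,.7)
go(470.7,-164.2,135,135,1)
go(470.7,-164.2,33,135,1,25)
E
```

```text
[-0,-0,-0.94],[0,0,0],0.7  x4
   -> [ 550.7 -366.4  135.3   45.6]
[0.29,-0.66,0],[0,0,-0.35],1  x6
[0.59,-0.42,0],[0,0,-0.35],1  x6
[0.73,-0.08,0],[0,0,-0.34],1  x6
   -> [ 470.2 -163.9  135.3  135. ]
[-0,0,0.51],[0,0,-0],1  x4
[-0.01,0,0.51],[0,0,-0],1  x4
   -> [ 470.9 -164.6   33.3  135. ]
```

>>> drive_tool --plan '[[[0.29, -0.66, 0], [0, 0, -0.35], 1], [[0.29, -0.66, 0], [0, 0, -0.35], 1], [[0.29, -0.66, 0], [0, 0, -0.35], 1], [[0.29, -0.66, 0], [0, 0, -0.35], 1], [[0.29, -0.66, 0], [0, 0, -0.35], 1], [[0.29, -0.66, 0], [0, 0, -0.35], 1]]'

```text
t: 22.27
tool_pos: [523.8, -299.9, 135.3]
ee_rot: [-2.483, -1.924, -0.0]
contact_force: [-0.7, -0.8, 0.4]
gripper_width: 0.997
grasp_force: 0.0
```

>>> drive_tool --plan '[[[0.59, -0.42, 0], [0, 0, -0.35], 1], [[0.59, -0.42, 0], [0, 0, -0.35], 1], [[0.59, -0.42, 0], [0, 0, -0.35], 1], [[0.59, -0.42, 0], [0, 0, -0.35], 1], [[0.59, -0.42, 0], [0, 0, -0.35], 1], [[0.59, -0.42, 0], [0, 0, -0.35], 1]]'

```text
t: 22.77
tool_pos: [498.0, -232.7, 135.2]
ee_rot: [1.902, 2.501, 0.0]
contact_force: [0.8, -0.2, 0.2]
gripper_width: 1.001
grasp_force: 0.0
```

>>> drive_tool --plan '[[[0.73, -0.08, 0], [0, 0, -0.34], 1], [[0.73, -0.08, 0], [0, 0, -0.34], 1], [[0.73, -0.08, 0], [0, 0, -0.34], 1], [[0.73, -0.08, 0], [0, 0, -0.34], 1], [[0.73, -0.08, 0], [0, 0, -0.34], 1], [[0.73, -0.08, 0], [0, 0, -0.34], 1], [[0.73, -0.08, 0], [0, 0, -0.34], 1], [[0.73, -0.08, 0], [0, 0, -0.34], 1]]'

```text
t: 23.43
tool_pos: [470.5, -164.6, 135.2]
ee_rot: [1.209, 2.899, -0.0]
contact_force: [0.4, 0.5, 0.4]
gripper_width: 0.998
grasp_force: 0.0
```

>>> drive_tool --plan '[[[0, 0, 0.25], [0, 0, 0], 1], [[0, 0, 0.51], [0, 0, 0], 1], [[0, 0, 0.51], [0, 0, 0], 1]]'

```text
t: 23.68
tool_pos: [468.3, -163.9, 81.4]
ee_rot: [-1.204, -2.896, 0.002]
contact_force: [0.2, -0.4, -0.9]
gripper_width: 1.0
grasp_force: 0.0
```

>>> drive_tool --plan '[[[-0.01, 0, 0.2], [0, 0, 0], 1], [[-0.01, 0, 0.4], [0, 0, 0], 1], [[-0.01, 0, 0.51], [0, 0, 0], 1], [[-0.01, 0, 0.51], [0, 0, 0], 1], [[-0.01, 0, 0.51], [0, 0, 0], 1], [[-0.01, 0, 0.51], [0, 0, 0], 1]]'

```text
t: 24.18
tool_pos: [471.6, -164.8, 34.3]
ee_rot: [1.203, 2.901, 0.0]
contact_force: [0.5, -0.5, -0.5]
gripper_width: 1.0
grasp_force: 0.0
```

```bash
python3 - <<'E'
from h import *
d=grab('side','s8.png')
cv2.imwrite('pics/s8c.png',cv2.resize(d['frame'][260:480,240:500,::-1],None,fx=2.6,fy=2.6))
E
```

```text
(no output)
```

View pics/s8c.png

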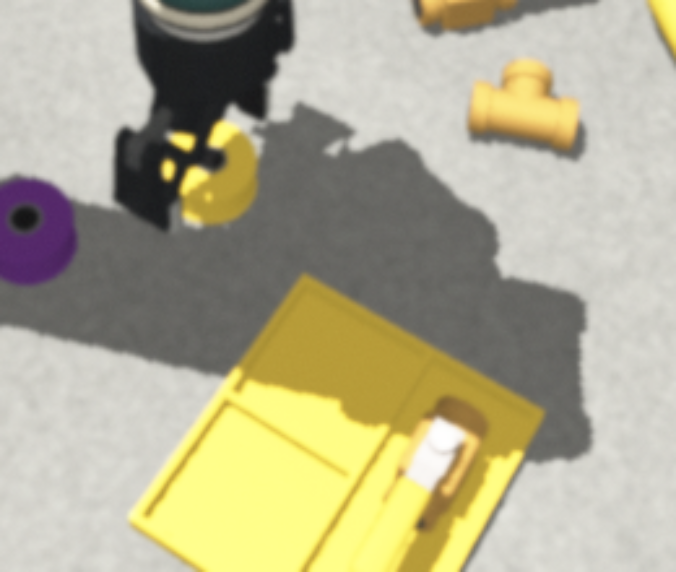

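The yellow valve lies lengthwise in the long compartment, crop (430,460). The fingers straddle the yellow roll at (218,170), so I'll grip it.

>>> drive_tool --plan '[[[0, 0, 0], [0, 0, 0], 0], [[0, 0, 0], [0, 0, 0], 0], [[0, 0, 0], [0, 0, 0], 0], [[0, 0, 0], [0, 0, 0], 0], [[0, 0, 0], [0, 0, 0], 0], [[0, 0, 0], [0, 0, 0], 0], [[0, 0, 0], [0, 0, 0], 0], [[0, 0, 0], [0, 0, 0], 0]]'

```text
t: 24.9
tool_pos: [471.5, -164.8, 34.5]
ee_rot: [1.202, 2.9, -0.0]
contact_force: [-1.0, -0.9, 9.0]
gripper_width: 0.63
grasp_force: 61.3
```

>>> drive_tool --plan '[[[0, 0, -0.2], [0, 0, 0], 0], [[0, 0, -0.45], [0, 0, 0], 0], [[0, 0, -0.75], [0, 0, 0], 0], [[0, 0, -0.98], [0, 0, 0], 0], [[0, 0, -0.98], [0, 0, 0], 0], [[0, 0, -0.98], [0, 0, 0], 0]]'

```text
t: 25.4
tool_pos: [471.5, -165.1, 132.4]
ee_rot: [1.203, 2.899, 0.0]
contact_force: [0.1, 0.2, -1.4]
gripper_width: 0.632
grasp_force: 64.0
```

```bash
python3 - <<'E'
from plan import *
go(470.9,-164.6,131,135,0)
go(451.5,-360.4,131,135,0,34,0)
go(451.5,-360.4,37,135,0,25)
E
```

```text
[0,-0,-0.98],[0,0,-0],0  x4
   -> [ 470.9 -164.6  131.3  135. ]
[-0.62,-0.76,0],[0,0,-0],0  x3
[-0.63,-0.76,0],[0,0,-0],0  x3
   -> [ 451.8 -360.5  131.3  135. ]
[0,-0,0.94],[0,0,-0],0  x5
   -> [ 451.8 -360.5   37.3  135. ]
```

>>> drive_tool --plan '[[[-0.2, -0.25, 0], [0, 0, 0], 0], [[-0.41, -0.5, 0], [0, 0, 0], 0], [[-0.62, -0.76, 0], [0, 0, 0], 0]]'

```text
t: 25.65
tool_pos: [460.2, -262.2, 130.1]
ee_rot: [-1.198, -2.902, -0.0]
contact_force: [0.7, -0.2, -2.2]
gripper_width: 0.632
grasp_force: 64.0
```

>>> drive_tool --plan '[[[-0.2, -0.25, 0], [0, 0, 0], 0], [[-0.41, -0.5, 0], [0, 0, 0], 0], [[-0.56, -0.68, 0], [0, 0, 0], 0], [[-0.63, -0.76, 0], [0, 0, 0], 0], [[-0.63, -0.76, 0], [0, 0, 0], 0], [[-0.63, -0.76, 0], [0, 0, 0], 0], [[-0.63, -0.76, 0], [0, 0, 0], 0]]'

```text
t: 26.23
tool_pos: [452.1, -357.6, 130.8]
ee_rot: [-1.197, -2.903, -0.003]
contact_force: [-0.5, 0.3, -1.8]
gripper_width: 0.627
grasp_force: 64.0
```

>>> drive_tool --plan '[[[0, 0, 0.25], [0, 0, 0], 0], [[0, 0, 0.5], [0, 0, 0], 0], [[0, 0, 0.7], [0, 0, 0], 0], [[0, 0, 0.84], [0, 0, 0], 0], [[0, 0, 0.91], [0, 0, 0], 0], [[0, 0, 0.94], [0, 0, 0], 0], [[0, 0, 0.94], [0, 0, 0], 0], [[0, 0, 0.94], [0, 0, 0], 0], [[0, 0, 0.94], [0, 0, 0], 0]]'

```text
t: 26.98
tool_pos: [452.7, -359.7, 38.0]
ee_rot: [1.2, 2.902, 0.0]
contact_force: [-0.7, 0.4, -0.6]
gripper_width: 0.632
grasp_force: 64.0
```

>>> drive_tool --plan '[[[0, 0, 0.01], [0, 0, 0], 0.7], [[0, 0, 0.01], [0, 0, 0], 0.75], [[0, 0, 0], [0, 0, 0], 0.85], [[0, 0, 0], [0, 0, 0], 0.95], [[0, 0, 0], [0, 0, 0], 0.95], [[0, 0, 0], [0, 0, 0], 0.95], [[0, 0, -0.2], [0, 0, 0], 0.95], [[0, 0, -0.5], [0, 0, 0], 0.95], [[0, 0, -0.85], [0, 0, 0], 0.95], [[0, 0, -0.94], [0, 0, 0], 0.95]]'

```text
t: 27.82
tool_pos: [454.2, -361.5, 135.5]
ee_rot: [1.2, 2.896, -0.002]
contact_force: [0.7, -1.0, 0.4]
gripper_width: 0.951
grasp_force: 0.0
```

```bash
python3 - <<'E'
from plan import *
go(451.8,-360.5,131,135,0)
go(643.3,157,131,84,1,38,0)
go(643.3,157,38,84,1,25)
E
```

```text
[-0,-0,-0.94],[0,0,-0],0  x4
   -> [ 451.8 -360.5  131.3  135. ]
[0.38,0.84,0],[0,0,0.1],1  x3
[0.51,0.77,0],[0,0,0.1],1  x3
[0.61,0.68,0],[0,0,0.1],1  x3
[0.71,0.58,0],[0,0,0.1],1  x3
[0.79,0.47,0],[0,0,0.1],1  x3
[0.85,0.35,0],[0,0,0.09],1  x3
   -> [642.9 156.8 131.3  84.3]
[0,0,0.93],[0,0,0],1  x5
   -> [642.9 156.8  38.3  84.3]
```

>>> drive_tool --plan '[[[0.38, 0.84, 0], [0, 0, 0.1], 1], [[0.38, 0.84, 0], [0, 0, 0.1], 1], [[0.38, 0.84, 0], [0, 0, 0.1], 1]]'

```text
t: 28.07
tool_pos: [487.7, -267.1, 132.5]
ee_rot: [1.406, 2.807, 0.008]
contact_force: [-0.0, 1.1, 0.3]
gripper_width: 1.0
grasp_force: 0.0
```

>>> drive_tool --plan '[[[0.51, 0.77, 0], [0, 0, 0.1], 1], [[0.51, 0.77, 0], [0, 0, 0.1], 1], [[0.51, 0.77, 0], [0, 0, 0.1], 1]]'

```text
t: 28.32
tool_pos: [519.5, -179.0, 132.0]
ee_rot: [1.609, 2.697, 0.01]
contact_force: [0.9, 0.8, 0.2]
gripper_width: 1.002
grasp_force: 0.0
```

>>> drive_tool --plan '[[[0.61, 0.68, 0], [0, 0, 0.1], 1], [[0.61, 0.68, 0], [0, 0, 0.1], 1], [[0.61, 0.68, 0], [0, 0, 0.1], 1]]'

```text
t: 28.57
tool_pos: [551.3, -92.6, 132.1]
ee_rot: [1.806, 2.57, 0.012]
contact_force: [1.6, 0.5, 0.4]
gripper_width: 1.0
grasp_force: 0.0
```

>>> drive_tool --plan '[[[0.71, 0.58, 0], [0, 0, 0.1], 1], [[0.71, 0.58, 0], [0, 0, 0.1], 1], [[0.71, 0.58, 0], [0, 0, 0.1], 1]]'

```text
t: 28.82
tool_pos: [582.4, -6.0, 132.1]
ee_rot: [-1.994, -2.428, -0.014]
contact_force: [0.6, 2.2, -0.6]
gripper_width: 0.995
grasp_force: 0.0
```

>>> drive_tool --plan '[[[0.79, 0.47, 0], [0, 0, 0.1], 1], [[0.79, 0.47, 0], [0, 0, 0.1], 1], [[0.79, 0.47, 0], [0, 0, 0.1], 1]]'

```text
t: 29.07
tool_pos: [613.4, 80.8, 132.1]
ee_rot: [-2.169, -2.27, -0.014]
contact_force: [0.5, 2.0, 1.6]
gripper_width: 0.997
grasp_force: 0.0
```

>>> drive_tool --plan '[[[0.85, 0.35, 0], [0, 0, 0.09], 1], [[0.85, 0.35, 0], [0, 0, 0.09], 1], [[0.85, 0.35, 0], [0, 0, 0.09], 1], [[0.85, 0.35, 0], [0, 0, 0.09], 1], [[0.85, 0.35, 0], [0, 0, 0.09], 1], [[0.85, 0.35, 0], [0, 0, 0.09], 1], [[0.85, 0.35, 0], [0, 0, 0.09], 1], [[0.85, 0.35, 0], [0, 0, 0.09], 1]]'

```text
t: 29.73
tool_pos: [642.6, 154.4, 131.1]
ee_rot: [2.332, 2.105, -0.002]
contact_force: [-0.2, 0.2, 0.1]
gripper_width: 0.997
grasp_force: 0.0
```

>>> drive_tool --plan '[[[0, 0, 0.3], [0, 0, 0], 1], [[0, 0, 0.5], [0, 0, 0], 1], [[0, 0, 0.7], [0, 0, 0], 1], [[0, 0, 0.85], [0, 0, 0], 1], [[0, 0, 0.93], [0, 0, 0], 1], [[0, 0, 0.93], [0, 0, 0], 1], [[0, 0, 0.93], [0, 0, 0], 1], [[0, 0, 0.93], [0, 0, 0], 1]]'

```text
t: 30.4
tool_pos: [643.8, 157.0, 39.3]
ee_rot: [2.329, 2.107, 0.003]
contact_force: [0.0, 0.4, -0.0]
gripper_width: 0.999
grasp_force: 0.0
```

```bash
python3 - <<'E'
from h import *
d=grab('side','s9.png')
a=cv2.resize(d['frame'][100:240,290:470,::-1],(540,420))
d=grab('top','t9.png')
b=cv2.resize(d['frame'][180:300,422:542,::-1],(420,420))
cv2.imwrite('pics/c9.png',cv2.resize(np.hstack([a,b]),(800,350)))
E
```

```text
(no output)
```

View pics/c9.png

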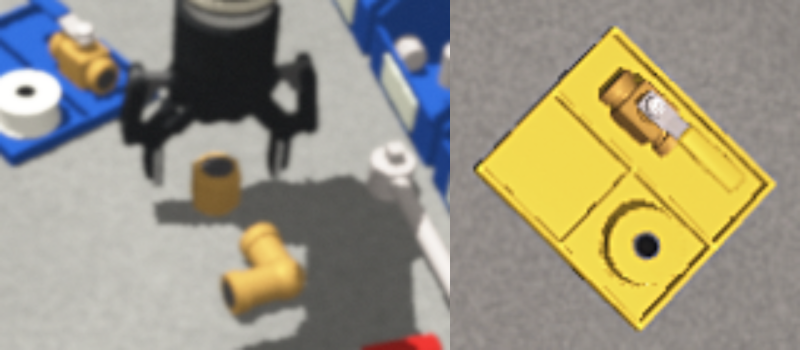

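On the left, the fingers at (150,160) and (280,155) straddle the coupling at (215,185). On the right, the yellow valve and tape sit properly, with one small compartment free at (550,165).

>>> drive_tool --plan '[[[0, 0, 0], [0, 0, 0], 0], [[0, 0, 0], [0, 0, 0], 0], [[0, 0, 0], [0, 0, 0], 0], [[0, 0, 0], [0, 0, 0], 0], [[0, 0, 0], [0, 0, 0], 0], [[0, 0, 0], [0, 0, 0], 0], [[0, 0, 0], [0, 0, 0], 0], [[0, 0, 0], [0, 0, 0], 0], [[0, 0, 0], [0, 0, 0], 0], [[0, 0, 0], [0, 0, 0], 0]]'

```text
t: 31.33
tool_pos: [643.6, 157.0, 38.9]
ee_rot: [2.329, 2.107, 0.002]
contact_force: [0.3, -0.5, 5.8]
gripper_width: 0.406
grasp_force: 61.5
```

>>> drive_tool --plan '[[[0, 0, -0.2], [0, 0, 0], 0], [[0, 0, -0.45], [0, 0, 0], 0], [[0, 0, -0.75], [0, 0, 0], 0], [[0, 0, -1], [0, 0, 0], 0], [[0, 0, -1], [0, 0, 0], 0], [[0, 0, -1], [0, 0, 0], 0]]'

```text
t: 31.83
tool_pos: [643.2, 156.8, 139.1]
ee_rot: [2.329, 2.107, 0.002]
contact_force: [-0.1, 1.0, -2.5]
gripper_width: 0.404
grasp_force: 60.9
```

```bash
python3 - <<'E'
from plan import *
go(642.9,156.8,138.3,84.3,0)
go(509.5,-302.4,138.3,45,0,34,0)
go(509.5,-302.4,42,45,0,25)
E
```

```text
[0,0,-1],[0,0,-0],0  x4
   -> [642.9 156.8 138.3  84.3]
[-0.94,-0.17,-0],[0,0,0.09],0  x3
[-0.96,-0.05,-0],[0,0,0.09],0  x3
[-0.95,0.08,-0],[0,0,0.09],0  x3
[-0.93,0.21,-0],[0,0,0.09],0  x3
[-0.9,0.34,-0],[0,0,0.1],0  x3
   -> [ 509.4 -302.8  138.3   44.7]
[0,-0,0.96],[0,0,-0],0  x5
   -> [ 509.4 -302.8   42.3   44.7]
```

>>> drive_tool --plan '[[[-0.28, -0.05, 0], [0, 0, 0.03], 0], [[-0.6, -0.11, 0], [0, 0, 0.06], 0], [[-0.94, -0.17, 0], [0, 0, 0.09], 0]]'

```text
t: 32.08
tool_pos: [614.6, 65.1, 136.1]
ee_rot: [-2.464, -1.945, 0.005]
contact_force: [0.2, -0.9, -0.9]
gripper_width: 0.407
grasp_force: 60.7
```

>>> drive_tool --plan '[[[-0.32, -0.02, 0], [0, 0, 0.03], 0], [[-0.64, -0.03, 0], [0, 0, 0.06], 0], [[-0.96, -0.05, 0], [0, 0, 0.09], 0]]'

```text
t: 32.33
tool_pos: [587.0, -28.9, 136.1]
ee_rot: [-2.592, -1.771, 0.006]
contact_force: [0.4, -0.2, -1.8]
gripper_width: 0.409
grasp_force: 60.7
```

>>> drive_tool --plan '[[[-0.32, 0.03, 0], [0, 0, 0.03], 0], [[-0.64, 0.05, 0], [0, 0, 0.06], 0], [[-0.95, 0.08, 0], [0, 0, 0.09], 0]]'

```text
t: 32.58
tool_pos: [559.7, -120.2, 136.1]
ee_rot: [-2.705, -1.591, 0.007]
contact_force: [0.3, -0.2, -1.4]
gripper_width: 0.405
grasp_force: 60.7
```

>>> drive_tool --plan '[[[-0.31, 0.07, 0], [0, 0, 0.03], 0], [[-0.62, 0.14, 0], [0, 0, 0.06], 0], [[-0.93, 0.21, 0], [0, 0, 0.09], 0]]'

```text
t: 32.83
tool_pos: [533.4, -211.2, 136.2]
ee_rot: [-2.806, -1.406, 0.005]
contact_force: [0.5, -0.3, -1.1]
gripper_width: 0.409
grasp_force: 60.8
```

>>> drive_tool --plan '[[[-0.3, 0.11, 0], [0, 0, 0.03], 0], [[-0.6, 0.22, 0], [0, 0, 0.06], 0], [[-0.8, 0.3, 0], [0, 0, 0.09], 0], [[-0.9, 0.34, 0], [0, 0, 0.1], 0], [[-0.9, 0.34, 0], [0, 0, 0.1], 0], [[-0.9, 0.34, 0], [0, 0, 0.1], 0], [[-0.9, 0.34, 0], [0, 0, 0.1], 0], [[-0.9, 0.34, 0], [0, 0, 0.1], 0], [[-0.9, 0.34, 0], [0, 0, 0.1], 0]]'

```text
t: 33.58
tool_pos: [510.3, -300.5, 138.2]
ee_rot: [-2.902, -1.2, -0.001]
contact_force: [0.4, 0.7, -1.9]
gripper_width: 0.411
grasp_force: 60.8
```

>>> drive_tool --plan '[[[0, 0, 0.25], [0, 0, 0], 0], [[0, 0, 0.5], [0, 0, 0], 0], [[0, 0, 0.7], [0, 0, 0], 0], [[0, 0, 0.85], [0, 0, 0], 0], [[0, 0, 0.93], [0, 0, 0], 0], [[0, 0, 0.96], [0, 0, 0], 0], [[0, 0, 0.96], [0, 0, 0], 0], [[0, 0, 0.96], [0, 0, 0], 0], [[0, 0, 0.96], [0, 0, 0], 0]]'

```text
t: 34.33
tool_pos: [510.3, -302.8, 43.0]
ee_rot: [2.904, 1.196, 0.002]
contact_force: [0.1, -0.5, -1.9]
gripper_width: 0.408
grasp_force: 60.7
```

>>> drive_tool --plan '[[[0, 0, 0.01], [0, 0, 0], 0.48], [[0, 0, 0.01], [0, 0, 0], 0.52], [[0, 0, 0], [0, 0, 0], 0.6], [[0, 0, 0], [0, 0, 0], 0.65], [[0, 0, 0], [0, 0, 0], 0.65], [[0, 0, 0], [0, 0, 0], 0.65], [[0, 0, -0.2], [0, 0, 0], 0.65], [[0, 0, -0.5], [0, 0, 0], 0.65], [[0, 0, -0.85], [0, 0, 0], 0.65], [[0, 0, -0.96], [0, 0, 0], 0.65]]'

```text
t: 35.17
tool_pos: [511.6, -303.9, 142.4]
ee_rot: [2.901, 1.193, 0.007]
contact_force: [0.9, 0.8, -0.4]
gripper_width: 0.654
grasp_force: 0.0
```

```bash
python3 - <<'E'
from plan import *
go(509.4,-302.8,138.3,44.7,0)
go(460,-50,160,44.7,.65)
E
```

```text
[-0,0,-0.96],[0,0,0],0  x4
   -> [ 509.4 -302.8  138.3   44.7]
[0.48,-0.71,-0.07],[0,0,0],0.65  x4
[0.47,-0.72,-0.07],[0,0,0],0.65  x4
[0.48,-0.71,-0.08],[0,0,0],0.65  x4
   -> [460.3 -50.1 160.3  44.7]
```

>>> drive_tool --plan '[[[0.48, -0.71, -0.07], [0, 0, 0], 0.65], [[0.48, -0.71, -0.07], [0, 0, 0], 0.65], [[0.48, -0.71, -0.07], [0, 0, 0], 0.65], [[0.48, -0.71, -0.07], [0, 0, 0], 0.65]]'

```text
t: 35.5
tool_pos: [493.0, -215.0, 145.4]
ee_rot: [-2.9, -1.203, 0.0]
contact_force: [-0.3, -1.1, 0.4]
gripper_width: 0.652
grasp_force: 0.0
```

>>> drive_tool --plan '[[[0.47, -0.72, -0.07], [0, 0, 0], 0.65], [[0.47, -0.72, -0.07], [0, 0, 0], 0.65], [[0.47, -0.72, -0.07], [0, 0, 0], 0.65], [[0.47, -0.72, -0.07], [0, 0, 0], 0.65]]'

```text
t: 35.83
tool_pos: [476.2, -132.4, 152.2]
ee_rot: [-2.902, -1.202, 0.0]
contact_force: [0.4, -0.1, -0.1]
gripper_width: 0.653
grasp_force: 0.0
```

>>> drive_tool --plan '[[[0.48, -0.71, -0.08], [0, 0, 0], 0.65], [[0.48, -0.71, -0.08], [0, 0, 0], 0.65], [[0.48, -0.71, -0.08], [0, 0, 0], 0.65], [[0.48, -0.71, -0.08], [0, 0, 0], 0.65], [[0.48, -0.71, -0.08], [0, 0, 0], 0.65], [[0.48, -0.71, -0.08], [0, 0, 0], 0.65]]'

```text
t: 36.33
tool_pos: [461.1, -52.5, 160.1]
ee_rot: [2.906, 1.19, -0.0]
contact_force: [0.2, 0.3, 0.2]
gripper_width: 0.652
grasp_force: 0.0
```

```bash
python3 - <<'E'
from h import *
d=grab('top','t10.png')
f=d['frame'][...,::-1]
g=lambda a:cv2.resize(a,(400,400))
cv2.imwrite('pics/c10.png',np.hstack([g(f[171:291,104:224]),g(f[181:301,422:542])]))
# heights and places in tray frames
W=cloud(d)
for nm,c,yaw,pts in (('blue',(526.3,337.3),205.3,{'valve':(-41,0),'tape':(33,41)}),('yellow',(503.8,-354.7),135,{'valve':(-41,0),'tape':(33,41),'coup':(33,-41)})):
    a=np.radians(yaw); l=(W[...,:2]-c)@np.array([[np.cos(a),-np.sin(a)],[np.sin(a),np.cos(a)]])
    for k,(x,y) in pts.items():
        m=(abs(l[...,0]-x)<37)&(abs(l[...,1]-y)<(80 if k=='valve' else 39))&(W[...,2]>20)
        q=l[m]; print(nm,k,m.sum(),'rect',(q.min(0)-[x,y]).round(0),(q.max(0)-[x,y]).round(0),'median',(np.median(q,0)-[x,y]).round(1),'z',np.percentile(W[m][:,2],[50,95]).round(1))
E
```

```text
blue valve 655 rect [-15. -57.] [19. 58.] median [ 4.8 12.7] z [44.4 55.8]
blue tape 501 rect [-25. -27.] [27. 28.] median [0.4 1. ] z [30.4 34.3]
yellow valve 649 rect [-32. -57.] [18. 69.] median [  4.  -10.8] z [45.6 55.6]
yellow tape 546 rect [-27. -26.] [28. 29.] median [0.7 0.9] z [31.1 35. ]
yellow coup 274 rect [-19. -20.] [20. 20.] median [ 2.5 -0.7] z [37.7 42.6]
```

View pics/c10.png

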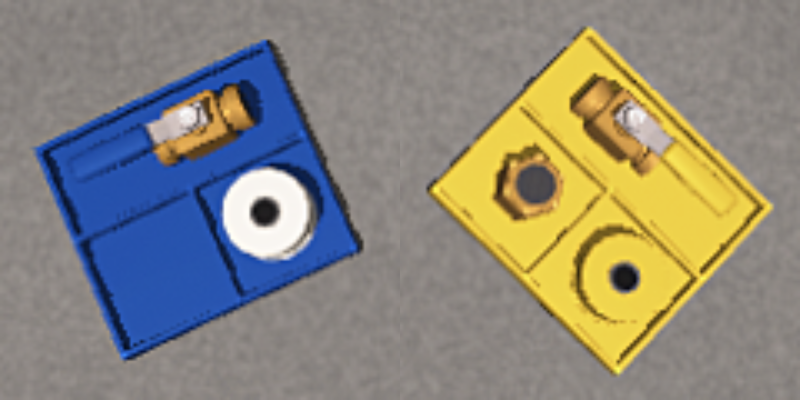

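Both trays look right. In the blue tray the valve is at crop (165,140) and the white roll at (265,212). In the yellow tray the valve is at (655,145), the coupling at (530,185) and the yellow roll at (622,275). Heights and compartment offsets check out, and the arm is clear, so I'm handing in.

```bash
python3 -c "
from workcell import manip; print(manip.job_done())"
```

```text
the job is handed in; nothing more can be done
None
```

Both kits are made up in their trays as asked and the job is handed in at about 36 s of the 136 s allowed; the last pictures show every piece flat in its own compartment, though the hand-in returned no verdict.

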